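Clear the goldsmith's bench after soldering

TASK

Clear up the goldsmith's bench after soldering: first slide the round soldering pan, without lifting it off the bench, until all of it lies on the round steel plate. Then stand every file upright in the cup of its handle's colour, handle down and tip up (leaning on the rim is fine), with the pan still on its plate at the end. Leave the jar, the loupe ring and the pine block where they are.

Things in the scene. Friction and masses are not known exactly. Their poses are not given: they have to be found in the camera images.
- pan: loose round soldering pan: black steel disc, 120 mm diameter, 28 mm high, white perforated ceramic top, about 0.5 kg; too wide to grasp, meant to be slid. Origin at the centre of its underside, z up
- plate: round bright steel plate, 156 mm diameter, let in flush with the bench top (no step): the pan's parking place. Fixed. Origin at its centre at bench level
- red_cup: red metal cup fixed to the bench: outer diameter 88 mm, inner diameter 80 mm, 105 mm high, inner floor 6 mm above the bench. Origin at the centre of its underside, z up
- blue_cup: blue metal cup fixed to the bench, same sizes as the red cup. Origin at the centre of its underside, z up
- red_file_1: loose square file, 180 mm, about 0.09 kg (may be absent): red handle 18 x 18 x 75 mm, 8 mm brass ferrule, straight steel blade 12 x 12 mm to the tip. Origin on its axis at mid-length, on the blade 15 mm from the handle; centre of mass within 10 mm of it. x runs along the file from handle to tip. Starts lying flat, axis about 9 mm up, handle towards the robot
- red_file_1_butt (a point): the butt: centre of the handle's free end face on red_file_1, 90 mm from its origin along -x
- red_file_2: loose square file, 180 mm, about 0.09 kg (may be absent): red handle 18 x 18 x 75 mm, 8 mm brass ferrule, straight steel blade 12 x 12 mm to the tip. Origin on its axis at mid-length, on the blade 15 mm from the handle; centre of mass within 10 mm of it. x runs along the file from handle to tip. Starts lying flat, axis about 9 mm up, handle towards the robot
- red_file_2_butt (a point): the butt: centre of the handle's free end face on red_file_2, 90 mm from its origin along -x
- red_file_3: loose square file, 180 mm, about 0.09 kg (may be absent): red handle 18 x 18 x 75 mm, 8 mm brass ferrule, straight steel blade 12 x 12 mm to the tip. Origin on its axis at mid-length, on the blade 15 mm from the handle; centre of mass within 10 mm of it. x runs along the file from handle to tip. Starts lying flat, axis about 9 mm up, handle towards the robot
- red_file_3_butt (a point): the butt: centre of the handle's free end face on red_file_3, 90 mm from its origin along -x
- blue_file_1: loose square file, 180 mm, about 0.09 kg (may be absent): blue handle 18 x 18 x 75 mm, 8 mm brass ferrule, straight steel blade 12 x 12 mm to the tip. Origin on its axis at mid-length, on the blade 15 mm from the handle; centre of mass within 10 mm of it. x runs along the file from handle to tip. Starts lying flat, axis about 9 mm up, handle towards the robot
- blue_file_1_butt (a point): the butt: centre of the handle's free end face on blue_file_1, 90 mm from its origin along -x
- blue_file_2: loose square file, 180 mm, about 0.09 kg (may be absent): blue handle 18 x 18 x 75 mm, 8 mm brass ferrule, straight steel blade 12 x 12 mm to the tip. Origin on its axis at mid-length, on the blade 15 mm from the handle; centre of mass within 10 mm of it. x runs along the file from handle to tip. Starts lying flat, axis about 9 mm up, handle towards the robot
- blue_file_2_butt (a point): the butt: centre of the handle's free end face on blue_file_2, 90 mm from its origin along -x
- jar: amber glass jar, 52 mm diameter, 70 mm high, a bystander. Origin at the centre of its underside
- loupe_ring: black loupe ring lying flat, 80 mm diameter, 14 mm high, a bystander. Origin at the centre of its underside
- pine_block: pale pine block 60 x 110 x 45 mm, a bystander. Origin at the centre of its underside

How it is judged:
By the outcome, as a careful person would: the job done as asked, in the order asked, and still so for the second after the job is handed in, with the robot touching nothing.
Of red_file_1, red_file_2, red_file_3, blue_file_1, blue_file_2 only 4 to 5 are there at a start; the rules pass over those that are not, and their reading is None.
At some moment in a run one of pan may be knocked a few centimetres aside while the robot is not near it.
Once in a run the grip may slacken for a moment while it holds something.
It also fails if it takes over 210 s, if anything falls off the work surface, if the arm or the gripper's body presses on something with over 40 N, if the wrist force passes 120 N, or if a joint passes its speed limit or range.

ROBOT

A 6-joint arm with a two-finger parallel gripper is mounted at the origin on the work surface. World frame = base frame: x ahead of the robot, y to its left, z up, the work surface at z = 0. Lengths are in m, angles in rad, forces in N, time in s.
With the tool pointing down it reaches from about 0.3 to 1 m from the base axis. Payload 5.1 kg.
Tool frame: the origin (TCP) lies at the very end of the fingers, on their centre line; the grasp point (between the pads) lies 19 mm behind it; z points along the fingers, y is the line along which they close (so a half turn about z gives the same grasp; the last joint's range is limited). The gripper opens to 95 mm and grips with 3 to 60 N. Pads are 20 mm wide; open, the fingers measure 119 mm over their backs; the gripper's body (75 mm by 180 mm) begins 59 mm behind the grasp point.
Start: joints at [-1.389, 0.124, 1.65, -0, 1.367, -0.083], TCP at [0.17, -0.627, 0.215] pointing down, gripper open.
Joint ranges: [-2.61, 2.61], [-1.02, 2.33], [0.03, 2.71], [-1.35, 4.49], [0.32, 2.68], [-2.91, 2.91]. Speed limits (rad/s): [2.57, 2.57, 3.14, 3.14, 3.14, 3.14].

INTERFACE

Orientations are given as a unit quaternion [x, y, z, w].
In Python, from bench import telemetry, get_image, calibration, manip gives the robot as it stands.
- The arm moves only by the shell command python3 -m pendant 'ROWS' [FORCE]. ROWS is JSON, a list of rows, each an object of numbers: "tx", "ty", "tz": the shift along the tool's x, y, z in cm; "wx", "wy", "wz": the turn, a rotation vector about the tool's x, y, z in rad; "gripper": the opening, from 0 (shut) to 1 (fully open). A call has 1 to 20 rows; each row shifts and turns the commanded pose from where the row before left it, along the tool's axes as they then stand; what a row does not reach is not made up. A row lasts 1/12 s, in which the tool goes at most 41.7 mm and 7.16 degrees, less where a joint would pass 70% of its speed; a pose out of reach is approached as far as the arm can. A call is refused whole if a number of a shift passes 4.17 or a number of a turn 0.125, either way. A call with a gripper value outside its range is refused whole. The fingers move at their own pace and stop on an object; FORCE is the grip in N (left out, the last holds). Time passes only in rows, so rows that do not move let the fingers close. It gives the time, the measured TCP pose, the force, the opening and the grip force at its end, in the units of the state.
- telemetry.observe(): the state, without advancing time (a new reading comes with each control period).
- get_image(name): name is "scene" or "top"; returns the picture (480x640x3 uint8, red, green, blue); there is no depth.
- calibration(name): a dict with "fx", "fy", "cx", "cy" (pixels), "camera_from_world" (4x4, takes a point from world to camera coordinates). Camera axes: x right, y up, looking along -z (the intrinsics and any distortion apply to the point x, -y, -z); pixel columns grow to the right and rows downward; lengths in m; the calibration is good to about 2 mm. A picture is of the moment at which its call begins. calibration takes no time and is no camera call.
- manip.job_done(): hands the job in; it is judged then, once.
The state is a dict: "time_s": time; "joints": joint angles; "qd": joint speeds; "joint_torque": joint torques, N m; "eef_pos": TCP position; "eef_rot": TCP orientation; "ft_force": force on the tool from outside, world axes, zero at the start; "moment": the same for the moment, N m; "width": finger opening in m; "gripper_force": force on a finger pad.
Only numpy, scipy, OpenCV 4.12 (cv2) and the standard library are available. Lean on these libraries where they do the work, as an engineer would, in place of code of your own. Each camera call takes 0.05 s, during which the arm holds its last target. There are 200 camera calls.

## Working session

There is one attempt and no reset: what is moved stays moved. The work goes in short steps, Python scripts to look and compute and a shell command to move; the robot and the scene stay as the last step left them, time stands still between calls to the robot, and variables do not carry over. Pictures are saved under pics/ and viewed, at most 14 in all, crops included, and the job is handed in when it is done.

```bash
ls; mkdir -p pics; python3 - <<'E'
from bench import telemetry,get_image,calibration
import cv2,numpy as np
for n in("scene","top"):
    im=get_image(n); np.save(f"pics/{n}0.npy",im); cv2.imwrite(f"pics/{n}0.png",im[:,:,::-1])
    c=calibration(n); print({k:np.round(v,4).tolist() if not isinstance(v,str) else v for k,v in c.items()})
print(telemetry.observe())
E
```

```text
pics
{'fx': 500.1432, 'fy': 500.1432, 'cx': 317.1427, 'cy': 235.4014, 'camera_from_world': [[-0.7482, 0.6635, 0.0049, 0.4366], [-0.3303, -0.3789, 0.8645, 0.1457], [0.5754, 0.6452, 0.5026, -1.4424], [0.0, 0.0, 0.0, 1.0]]}
{'fx': 482.5411, 'fy': 482.5411, 'cx': 326.0012, 'cy': 240.28, 'camera_from_world': [[0.0181, -0.9998, 0.0048, -0.0174], [0.9815, 0.0187, 0.1903, -0.586], [-0.1904, 0.0013, 0.9817, -0.9547], [0.0, 0.0, 0.0, 1.0]]}
{'time_s': 0.1, 'joints': array([-1.38857985e+00,  1.24411035e-01,  1.65152819e+00, -1.25915050e-05,
        1.36752393e+00, -8.26021840e-02]), 'qd': array([-0.00169855, -0.00113831, -0.00226245,  0.00118012, -0.00193161,
        0.00081452]), 'joint_torque': array([ 8.59152769e-04, -4.18880582e+01, -3.61096394e+01,  7.76350172e-02,
        4.61757474e-02, -7.36054358e-05]), 'eef_pos': array([ 0.16998792, -0.62677232,  0.21353412]), 'eef_rot': array([ 9.91246082e-01,  1.32023972e-01, -5.27201366e-05, -9.33782567e-04]), 'ft_force': array([0.84239273, 0.33079384, 0.46701235]), 'moment': array([-0.01893977, -0.02599858,  0.03779693]), 'gripper_force': 0.0, 'width': 0.09501226955512483}
```

View pics/scene0.png

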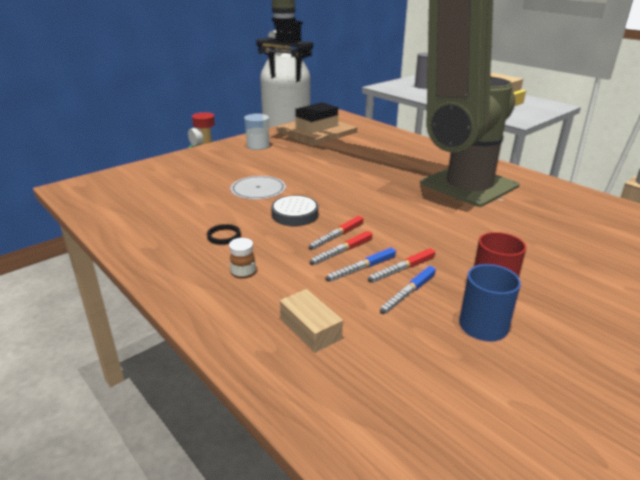

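View pics/top0.png

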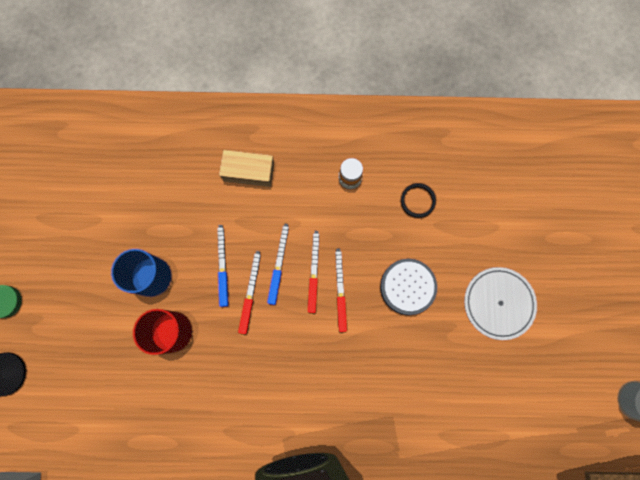

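Scene view: five files are present (3 red, 2 blue). The pan is at (296,208), the plate at (258,187) and the cups at (500,255) and (490,300). In the top view the pan is at (409,287), the plate at (501,303), the blue cup at (135,272), the red cup at (157,332) and the files at columns 220–345. Next I measure.

```bash
cat > h.py <<'E'
import cv2,numpy as np
from scipy.spatial.transform import Rotation as R
from bench import telemetry,get_image,calibration
def ray(n,uv,z):
    c=calibration(n);T=np.array(c["camera_from_world"]);uv=np.atleast_2d(uv).astype(float)
    d=np.c_[(uv[:,0]-c["cx"])/c["fx"],-(uv[:,1]-c["cy"])/c["fy"],-np.ones(len(uv))]@T[:3,:3]
    o=-T[:3,:3].T@T[:3,3]
    return o+d*((z-o[2])/d[:,2])[:,None]
def proj(n,p):
    c=calibration(n);T=np.array(c["camera_from_world"]);q=np.atleast_2d(p)@T[:3,:3].T+T[:3,3]
    return np.c_[c["cx"]-c["fx"]*q[:,0]/q[:,2],c["cy"]+c["fy"]*q[:,1]/q[:,2]]
def masks(im):
    h=cv2.cvtColor(im,cv2.COLOR_RGB2HSV);H,S,V=cv2.split(h)
    return dict(red=((H<4)|(H>174))&(S>200)&(V>70),blue=(H>100)&(H<125)&(S>150)&(V>60))
def blobs(m,lo,hi):
    cs,_=cv2.findContours(m.astype(np.uint8),cv2.RETR_EXTERNAL,cv2.CHAIN_APPROX_NONE)
    return [c for c in cs if lo<cv2.contourArea(c)<hi]
def pan(im=None):
    "white top of pan and grey plate in the top view"
    im=get_image("top") if im is None else im
    h=cv2.cvtColor(im,cv2.COLOR_RGB2HSV);out=[]
    m=(h[:,:,1]<60)&(h[:,:,2]>120); m[:120]=0; m[400:]=0
    for c in blobs(cv2.morphologyEx(m.astype(np.uint8),cv2.MORPH_CLOSE,np.ones((5,5))),900,8000):
        (u,v),r=cv2.minEnclosingCircle(c); e=cv2.fitEllipse(c) 
        out.append((np.round(e[0],1),np.round(e[1],1),cv2.contourArea(c),ray("top",e[0],.028)[0].round(4),ray("top",e[0],0)[0].round(4)))
    return out
def files(im=None):
    im=get_image("top") if im is None else im;o=[]
    for col,m in masks(im).items():
        for c in blobs(m,100,600):
            w=ray("top",c.reshape(-1,2),.014)[:,:2].astype(np.float32)
            (ctr,sz,a)=cv2.minAreaRect(w); b=cv2.boxPoints((ctr,sz,a))
            e=max((b[1]-b[0],b[2]-b[1]),key=np.linalg.norm); e/=np.linalg.norm(e); e*=np.sign(e[0])
            o.append((col,np.round(ctr,4),np.round(sz,4),round(float(np.arctan2(e[1],e[0])),3),"origin",np.round(np.array(ctr)+.0525*e,4)))
    return o
def plan(pos,quat=None,n=1,p0=None,q0=None):
    "n equal rows from commanded pose to target; prints cm / rad, rotation twist first-order"
    s=telemetry.observe(); p0=s["eef_pos"] if p0 is None else np.array(p0); r0=R.from_quat(s["eef_rot"] if q0 is None else q0)
    r1=r0 if quat is None else quat
    print("shift cm in start tool axes",(r0.inv().apply(np.array(pos)-p0)*100).round(2),"in end axes",(r1.inv().apply(np.array(pos)-p0)*100).round(2),"rotvec",(r0.inv()*r1).as_rotvec().round(4))
E
python3 - <<'E'
from h import *
im=np.load("pics/top0.npy"); sc=np.load("pics/scene0.npy")
for x in pan(im):print(x)
for x in files(im):print(*x)
for col,m in masks(im).items():
    for c in blobs(m,600,9000):
        print(col,cv2.contourArea(c),cv2.boundingRect(c),ray("top",cv2.fitEllipse(cv2.convexHull(c))[0],.105)[0].round(3))
E
```

```text
(array([500.3, 303.3]), array([69. , 73.8]), 3998.5, array([ 0.4636, -0.3758,  0.028 ]), array([ 0.4655, -0.386 ,  0.    ]))
(array([409., 286.]), array([49.4, 51. ]), 1979.0, array([ 0.4965, -0.1841,  0.028 ]), array([ 0.4993, -0.189 ,  0.    ]))
red [0.4276 0.1614] [0.0174 0.0713] -0.145 origin [0.4795 0.1538]
red [ 0.436  -0.0422] [0.072  0.0155] 0.078 origin [ 0.4883 -0.0381]
red [0.474 0.021] [0.0159 0.0708] -0.031 origin [0.5265 0.0194]
blue [0.4851 0.212 ] [0.071  0.0171] 0.06 origin [0.5375 0.2152]
blue [0.4909 0.1029] [0.0163 0.0716] -0.149 origin [0.5428 0.0952]
red 1560.5 (134, 309, 46, 45) [0.392 0.316 0.105]
blue 1447.0 (112, 250, 45, 43) [0.509 0.369 0.105]
```

```bash
python3 -m pendant '[{"wz":-0.115,"gripper":0.8},{"wz":-0.115},{"wz":-0.115},{"wz":-0.115},{"wz":-0.115},{"wz":-0.115},{"wz":-0.115},{"wz":-0.115},{"wz":-0.115},{"wz":-0.115},{}]'
python3 - <<'E'
from h import *
plan([.509,-.103,.06]); plan([.509,-.103,.010])
im=cv2.imread("pics/top0.png")[225:385,90:270]
cv2.imwrite("pics/cups.png",cv2.resize(im,None,fx=4,fy=3.7,interpolation=cv2.INTER_CUBIC)[:590])
E
```

```text
shift cm in start tool axes [ 46.43 -41.65  15.44] in end axes [ 46.43 -41.65  15.44] rotvec [0. 0. 0.]
shift cm in start tool axes [ 46.43 -41.64  20.44] in end axes [ 46.43 -41.64  20.44] rotvec [0. 0. 0.]invalid input at $[0]: expected keys tx, ty, tz, wx, wy, wz, gripper
```

View pics/cups.png

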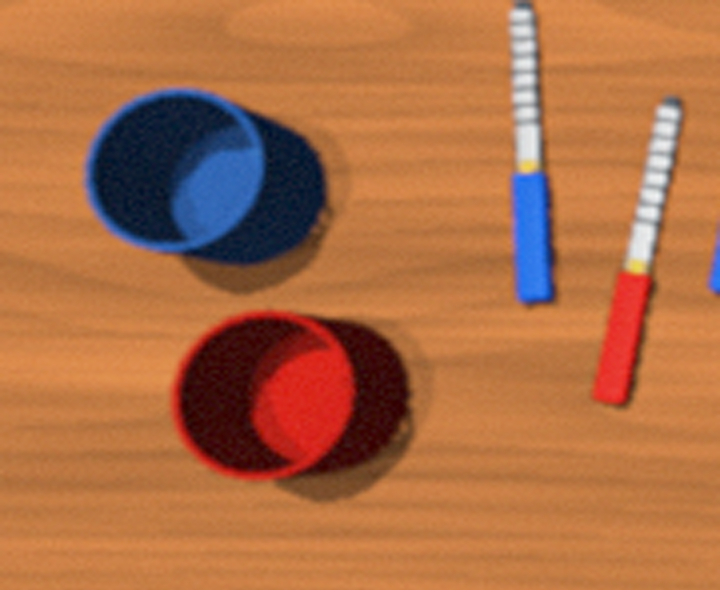

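The cup rims appear at about (134,271) for blue and (156,332) for red. They measure 44 px across, which fits an 88 mm diameter at z=0.105, so the cup positions hold.

```bash
cat >> h.py <<'E'
def down(yaw): return R.from_matrix(np.array([[np.cos(yaw),np.sin(yaw),0],[np.sin(yaw),-np.cos(yaw),0],[0,0,-1]]).T.reshape(3,3).T) 
def screw(pos,r1,n,p0=None,r0=None,first=0):
    "n identical rows (shift then turn) from pose to target; returns end pose"
    s=telemetry.observe(); p0=s["eef_pos"] if p0 is None else np.array(p0); r0=R.from_quat(s["eef_rot"]) if r0 is None else r0
    r1=r0 if r1 is None else r1
    w=(r0.inv()*r1).as_rotvec()/n
    A=sum((r0*R.from_rotvec(k*w)).as_matrix() for k in range(first,n+first))
    t=np.linalg.solve(A,np.array(pos)-p0)
    mid=p0+sum((r0*R.from_rotvec(k*w)).as_matrix() for k in range(first,n//2+first))@t
    print(n,"rows t",(t*100).round(2),"w",w.round(4),"mid",mid.round(3)); return np.array(pos),r1
E
python3 - <<'E'
from h import *
print(down(1.418).as_matrix().round(2))
screw([.509,-.103,.2],down(1.418),17)
E
```

```text
[[ 0.15  0.99  0.  ]
 [ 0.99 -0.15  0.  ]
 [ 0.    0.   -1.  ]]
17 rows t [ 3.81 -0.73  0.08] w [-0.0001 -0.0001 -0.0678] mid [ 0.406 -0.431  0.207]
```

```bash
python3 -m pendant '[{"tx":3.81,"ty":-0.73,"tz":0.08,"wx":0,"wy":0,"wz":-0.0678,"gripper":0.8},{"tx":3.81,"ty":-0.73,"tz":0.08,"wx":0,"wy":0,"wz":-0.0678,"gripper":0.8},{"tx":3.81,"ty":-0.73,"tz":0.08,"wx":0,"wy":0,"wz":-0.0678,"gripper":0.8},{"tx":3.81,"ty":-0.73,"tz":0.08,"wx":0,"wy":0,"wz":-0.0678,"gripper":0.8},{"tx":3.81,"ty":-0.73,"tz":0.08,"wx":0,"wy":0,"wz":-0.0678,"gripper":0.8},{"tx":3.81,"ty":-0.73,"tz":0.08,"wx":0,"wy":0,"wz":-0.0678,"gripper":0.8},{"tx":3.81,"ty":-0.73,"tz":0.08,"wx":0,"wy":0,"wz":-0.0678,"gripper":0.8},{"tx":3.81,"ty":-0.73,"tz":0.08,"wx":0,"wy":0,"wz":-0.0678,"gripper":0.8},{"tx":3.81,"ty":-0.73,"tz":0.08,"wx":0,"wy":0,"wz":-0.0678,"gripper":0.8},{"tx":3.81,"ty":-0.73,"tz":0.08,"wx":0,"wy":0,"wz":-0.0678,"gripper":0.8},{"tx":3.81,"ty":-0.73,"tz":0.08,"wx":0,"wy":0,"wz":-0.0678,"gripper":0.8},{"tx":3.81,"ty":-0.73,"tz":0.08,"wx":0,"wy":0,"wz":-0.0678,"gripper":0.8},{"tx":3.81,"ty":-0.73,"tz":0.08,"wx":0,"wy":0,"wz":-0.0678,"gripper":0.8},{"tx":3.81,"ty":-0.73,"tz":0.08,"wx":0,"wy":0,"wz":-0.0678,"gripper":0.8},{"tx":3.81,"ty":-0.73,"tz":0.08,"wx":0,"wy":0,"wz":-0.0678,"gripper":0.8},{"tx":3.81,"ty":-0.73,"tz":0.08,"wx":0,"wy":0,"wz":-0.0678,"gripper":0.8},{"tx":3.81,"ty":-0.73,"tz":0.08,"wx":0,"wy":0,"wz":-0.0678,"gripper":0.8},{"tx":0,"ty":0,"tz":0,"wx":0,"wy":0,"wz":0,"gripper":0.8},{"tx":0,"ty":0,"tz":0,"wx":0,"wy":0,"wz":0,"gripper":0.8},{"tx":0,"ty":0,"tz":0,"wx":0,"wy":0,"wz":0,"gripper":0.8}]'
python3 - <<'E'
from h import *
s=telemetry.observe();r=R.from_quat(s["eef_rot"]);print(s["joints"].round(3),s["eef_pos"],r.as_matrix().round(3).tolist(),s["width"])
plan([.509,-.103,.01])
for x in pan():print(x)
E
```

```text
time_s: 1.77
eef_pos: [0.5088, -0.1039, 0.2008]
eef_rot: [0.759, 0.651, -0.0, 0.0]
ft_force: [0.0, -0.1, 0.1]
width: 0.0763
gripper_force: 0.0
[-3.050e-01 -1.600e-01  1.953e+00 -1.000e-03  1.348e+00 -1.510e-01] [ 0.50877584 -0.10393314  0.20080743] [[0.153, 0.988, -0.0], [0.988, -0.153, -0.0], [-0.0, -0.0, -1.0]] 0.07625253597859022
shift cm in start tool axes [1.000e-01 1.000e-02 1.908e+01] in end axes [1.000e-01 1.000e-02 1.908e+01] rotvec [0. 0. 0.]
(array([500.3, 303.3]), array([69. , 73.9]), 4000.5, array([ 0.4636, -0.3759,  0.028 ]), array([ 0.4655, -0.3861,  0.    ]))
```

```bash
python3 -m pendant '[{"tx":0,"ty":0,"tz":3.8,"wx":0,"wy":0,"wz":0,"gripper":0.8},{"tx":0,"ty":0,"tz":3.8,"wx":0,"wy":0,"wz":0,"gripper":0.8},{"tx":0,"ty":0,"tz":3.8,"wx":0,"wy":0,"wz":0,"gripper":0.8},{"tx":0,"ty":0,"tz":3.8,"wx":0,"wy":0,"wz":0,"gripper":0.8},{"tx":0,"ty":0,"tz":2.4,"wx":0,"wy":0,"wz":0,"gripper":0.8},{"tx":0,"ty":0,"tz":1.5,"wx":0,"wy":0,"wz":0,"gripper":0.8},{"tx":0,"ty":0,"tz":0,"wx":0,"wy":0,"wz":0,"gripper":0.8},{"tx":-1,"ty":0,"tz":0,"wx":0,"wy":0,"wz":0,"gripper":0.8},{"tx":-1,"ty":0,"tz":0,"wx":0,"wy":0,"wz":0,"gripper":0.8},{"tx":-1,"ty":0,"tz":0,"wx":0,"wy":0,"wz":0,"gripper":0.8},{"tx":-1,"ty":0,"tz":0,"wx":0,"wy":0,"wz":0,"gripper":0.8},{"tx":-1,"ty":0,"tz":0,"wx":0,"wy":0,"wz":0,"gripper":0.8},{"tx":0,"ty":0,"tz":0,"wx":0,"wy":0,"wz":0,"gripper":0.8}]'
python3 -m pendant '[{"tx":-1,"ty":0,"tz":0,"wx":0,"wy":0,"wz":0,"gripper":0.8},{"tx":-1,"ty":0,"tz":0,"wx":0,"wy":0,"wz":0,"gripper":0.8},{"tx":-1,"ty":0,"tz":0,"wx":0,"wy":0,"wz":0,"gripper":0.8},{"tx":-1,"ty":0,"tz":0,"wx":0,"wy":0,"wz":0,"gripper":0.8},{"tx":-1,"ty":0,"tz":0,"wx":0,"wy":0,"wz":0,"gripper":0.8},{"tx":-1,"ty":0,"tz":0,"wx":0,"wy":0,"wz":0,"gripper":0.8},{"tx":-1,"ty":0,"tz":0,"wx":0,"wy":0,"wz":0,"gripper":0.8},{"tx":-1,"ty":0,"tz":0,"wx":0,"wy":0,"wz":0,"gripper":0.8},{"tx":-1,"ty":0,"tz":0,"wx":0,"wy":0,"wz":0,"gripper":0.8},{"tx":-1,"ty":0,"tz":0,"wx":0,"wy":0,"wz":0,"gripper":0.8},{"tx":-1,"ty":0,"tz":0,"wx":0,"wy":0,"wz":0,"gripper":0.8},{"tx":-0.8,"ty":0,"tz":0,"wx":0,"wy":0,"wz":0,"gripper":0.8},{"tx":-0.5,"ty":0,"tz":0,"wx":0,"wy":0,"wz":0,"gripper":0.8},{"tx":0,"ty":0,"tz":0,"wx":0,"wy":0,"wz":0,"gripper":0.8}]'
python3 - <<'E'
from h import *
im=get_image("top");cv2.imwrite("pics/top1.png",im[120:400,240:620,::-1])
E
```

```text
time_s: 2.9
eef_pos: [0.502, -0.1557, 0.0114]
eef_rot: [0.76, 0.65, 0.0, 0.002]
ft_force: [-0.1, -0.3, 0.3]
width: 0.076
gripper_force: 0.0
time_s: 4.07
eef_pos: [0.4828, -0.2756, 0.0108]
eef_rot: [0.759, 0.651, 0.0, 0.001]
ft_force: [0.3, 2.2, 2.2]
width: 0.0763
gripper_force: 1.2
```

View pics/top1.png

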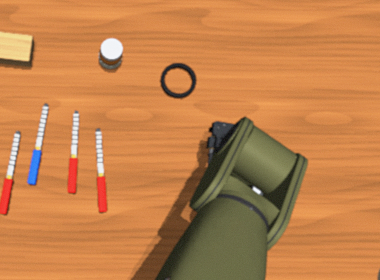

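The arm hides the pan in this view; the jar, ring and files have not moved, and the 2.2 N reading says it is pushing. I'll finish the stroke, back off and look.

```bash
python3 -m pendant '[{"tx":-1,"ty":0,"tz":0,"wx":0,"wy":0,"wz":0,"gripper":0.8},{"tx":-1,"ty":0,"tz":0,"wx":0,"wy":0,"wz":0,"gripper":0.8},{"tx":-1,"ty":0,"tz":0,"wx":0,"wy":0,"wz":0,"gripper":0.8},{"tx":-1,"ty":0,"tz":0,"wx":0,"wy":0,"wz":0,"gripper":0.8},{"tx":-0.7,"ty":0,"tz":0,"wx":0,"wy":0,"wz":0,"gripper":0.8},{"tx":-0.5,"ty":0,"tz":0,"wx":0,"wy":0,"wz":0,"gripper":0.8},{"tx":-0.3,"ty":0,"tz":0,"wx":0,"wy":0,"wz":0,"gripper":0.8},{"tx":0,"ty":0,"tz":0,"wx":0,"wy":0,"wz":0,"gripper":0.8},{"tx":0,"ty":0,"tz":0,"wx":0,"wy":0,"wz":0,"gripper":0.8},{"tx":1,"ty":0,"tz":0,"wx":0,"wy":0,"wz":0,"gripper":0.8},{"tx":3,"ty":0,"tz":0,"wx":0,"wy":0,"wz":0,"gripper":0.8},{"tx":3,"ty":0,"tz":-3,"wx":0,"wy":0,"wz":0,"gripper":0.8},{"tx":3,"ty":0,"tz":-4,"wx":0,"wy":0,"wz":0,"gripper":0.8},{"tx":3,"ty":0,"tz":-4,"wx":0,"wy":0,"wz":0,"gripper":0.8},{"tx":3,"ty":0,"tz":-4,"wx":0,"wy":0,"wz":0,"gripper":0.8},{"tx":4,"ty":0,"tz":-2,"wx":0,"wy":0,"wz":0,"gripper":0.8},{"tx":4,"ty":0,"tz":0,"wx":0,"wy":0,"wz":0,"gripper":0.8},{"tx":4,"ty":0,"tz":0,"wx":0,"wy":0,"wz":0,"gripper":0.8},{"tx":0,"ty":0,"tz":0,"wx":0,"wy":0,"wz":0,"gripper":0.8}]'
python3 - <<'E'
from h import *
for n in("top","scene"):
    im=get_image(n);cv2.imwrite(f"pics/{n}2.png",im[:,:,::-1]); np.save(f"pics/{n}2.npy",im)
print(*pan(np.load("pics/top2.npy")),sep="\n");s=telemetry.observe();print(s["eef_pos"],s["joints"])
E
```

```text
time_s: 5.7
eef_pos: [0.5143, -0.0649, 0.1583]
eef_rot: [0.757, 0.653, 0.001, 0.0]
ft_force: [-0.2, 0.2, 0.4]
width: 0.0757
gripper_force: 0.0
(array([500.3, 303.3]), array([69. , 73.9]), 4005.5, array([ 0.4636, -0.3759,  0.028 ]), array([ 0.4655, -0.3861,  0.    ]))
[ 0.51365215 -0.06906675  0.1575768 ] [-2.36459279e-01 -1.27205389e-01  1.99889606e+00 -1.48979814e-03
  1.27009696e+00 -8.63546276e-02]
```

View pics/top2.png

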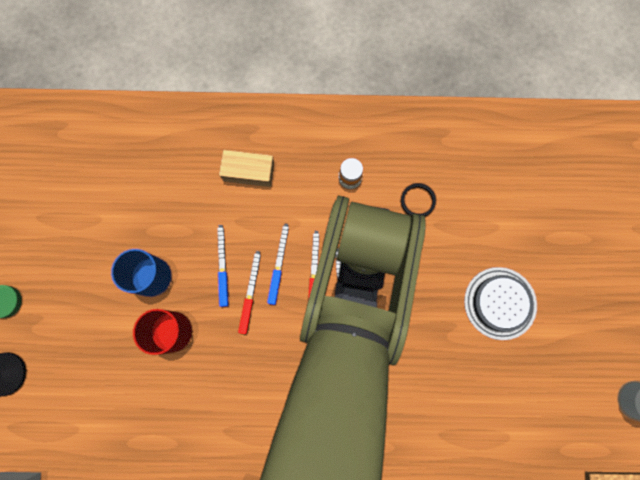

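The pan top is centred near (505,302), which casts to about (0.466,-0.386), concentric with the plate. The arm covers the rightmost red files; everything else is unmoved. Next I check the wrist kinematics for the upright insert.

```bash
cat >> h.py <<'E'
from scipy.optimize import least_squares
L1,L2,H,LT=.45,.6,.33,.441
LO=np.array([-2.61,-1.02,.03,-1.35,.32,-2.91]);HI=np.array([2.61,2.33,2.71,4.49,2.68,2.91])
def fk(q,P=None):
    l1,l2,h,lt=P if P is not None else (L1,L2,H,LT)
    r=R.from_euler("ZYZYZ",[q[0],q[1]+q[2],q[3],q[4],q[5]+np.pi/2])
    a=R.from_euler("z",q[0]).apply([l1*np.sin(q[1])+l2*np.sin(q[1]+q[2]),0,h+l1*np.cos(q[1])+l2*np.cos(q[1]+q[2])])
    return a+lt*r.as_matrix()[:,2],r
def ik(p,r,q0):
    f=lambda q:np.r_[(fk(q)[0]-p)*5,(fk(q)[1].inv()*r).as_rotvec()]
    s=least_squares(f,np.clip(q0,LO+.01,HI-.01),bounds=(LO,HI)); return s.x,np.abs(s.fun).max()
def held(phi,al,sgn):
    "tool z along azimuth phi, al below horizontal; tool x up (sgn=1) or down (-1)"
    z=np.array([np.cos(phi)*np.cos(al),np.sin(phi)*np.cos(al),-np.sin(al)]);x=sgn*np.array([np.cos(phi)*np.sin(al),np.sin(phi)*np.sin(al),np.cos(al)])
    return R.from_matrix(np.c_[x,np.cross(z,x),z])
E
python3 - <<'E'
from h import *
s=telemetry.observe();q=s["joints"]
for LTt in(.35,.45):
  import h; h.LT=LTt;h.H=LTt-.111
  p,r=fk(q); print(p-s["eef_pos"],(r.inv()*R.from_quat(s["eef_rot"])).as_rotvec().round(3))
  for sg in(1,-1):
    qg,e=ik(np.array([.59,.09,.003]),down(0 if sg==1 else np.pi),[.15,.1,1.9,0,1.2,1.7 if sg==1 else -1.4]);print("grasp",sg,qg.round(2),round(e,4))
    for c in([.509,.369],[.392,.316]):
      for phi in(60,75,90,105):
        best=min((ik(np.array([*c,.15]),held(np.radians(phi),.35,sg),[0,a,2,b,1.3,g]) for a in(-.3,.3) for b in(.5,1.5) for g in(-2,0,2)),key=lambda t:t[1]);print(sg,c,phi,best[0].round(2),round(best[1],4))
E
```

```text
Traceback (most recent call last):
  File "h.py", line 56, in fk
    r=R.from_euler("ZYZYZ",[q[0],q[1]+q[2],q[3],q[4],q[5]+np.pi/2])
  File "scipy/spatial/transform/_rotation.pyx", line 1413, in scipy.spatial.transform._rotation.Rotation.from_euler
ValueError: Expected axis specification to be a non-empty string of upto 3 characters, got ZYZYZ
```

```bash
sed -i 's|r=R.from_euler("ZYZYZ".*|r=R.from_euler("ZY",[q[0],q[1]+q[2]])*R.from_euler("ZYZ",[q[3],q[4],q[5]+np.pi/2])|' h.py
cat > t.py <<'E'
from h import *
s=telemetry.observe();q=s["joints"]
for LTt in(.35,.45):
  import h; h.LT=LTt;h.H=LTt-.111
  p,r=fk(q); print(p-s["eef_pos"],(r.inv()*R.from_quat(s["eef_rot"])).as_rotvec().round(3))
  for sg in(1,-1):
    qg,e=ik(np.array([.59,.09,.003]),down(0 if sg==1 else np.pi),[.15,.1,1.9,0,1.2,1.7 if sg==1 else -1.4]);print("grasp",sg,qg.round(2),round(e,4))
    for c in([.509,.369],[.392,.316]):
      for phi in(60,90):
        best=min((ik(np.array([*c,.15]),held(np.radians(phi),.35,sg),[0,a,2,b,1.3,g]) for a in(-.3,.3) for b in(.5,1.5) for g in(-2,0,2)),key=lambda t:t[1]);print(sg,c,phi,best[0].round(2),round(best[1],4))
E
python3 t.py
```

```text
[-1.22373524e-02 -5.22700404e-02 -3.69985193e-05] [-0.  0.  0.]
grasp 1 [0.15 0.21 1.94 0.   1.   1.72] 0.0
1 [0.509, 0.369] 60 [ 0.24 -0.18  2.51  1.85  0.78 -0.73] 0.0
1 [0.509, 0.369] 90 [ 0.08  0.17  2.16  1.36  1.28 -0.71] 0.0
1 [0.392, 0.316] 60 [ 0.09 -0.52  2.71  1.53  0.93 -0.47] 0.0773
1 [0.392, 0.316] 90 [-0.03 -0.09  2.43  1.29  1.35 -0.74] 0.0
grasp -1 [ 0.15  0.21  1.94  0.    1.   -1.42] 0.0
-1 [0.509, 0.369] 60 [ 0.24 -0.18  2.51  1.85  0.78  2.41] 0.0
-1 [0.509, 0.369] 90 [0.08 0.17 2.16 1.36 1.28 2.43] 0.0
-1 [0.392, 0.316] 60 [ 0.09 -0.52  2.71  1.53  0.93  2.67] 0.0773
-1 [0.392, 0.316] 90 [-0.03 -0.09  2.43  1.29  1.35  2.4 ] 0.0
[-1.22896122e-02 -5.24038154e-02 -3.68953851e-05] [-0.  0.  0.]
grasp 1 [ 0.15  0.21  1.94 -0.    1.    1.72] 0.0
1 [0.509, 0.369] 60 [ 0.01 -0.14  2.64  1.79  0.98 -0.9 ] 0.0
1 [0.509, 0.369] 90 [-0.11  0.3   2.16  1.27  1.37 -0.87] 0.0
1 [0.392, 0.316] 60 [-0.33 -0.2   2.71  1.4   1.28 -0.86] 0.1459
1 [0.392, 0.316] 90 [-0.27  0.11  2.39  1.15  1.44 -0.95] 0.0
grasp -1 [ 0.15  0.21  1.94 -0.    1.   -1.42] 0.0
-1 [0.509, 0.369] 60 [ 0.01 -0.14  2.64  1.79  0.98  2.24] 0.0
-1 [0.509, 0.369] 90 [-0.11  0.3   2.16  1.27  1.37  2.27] 0.0
-1 [0.392, 0.316] 60 [-0.33 -0.2   2.71  1.4   1.28  2.28] 0.1459
-1 [0.392, 0.316] 90 [-0.27  0.11  2.39  1.15  1.44  2.19] 0.0
```

```bash
python3 - <<'E'
from h import *
o=np.array([.5375,.2152]);th=.06;g=o+.055*np.array([np.cos(th),np.sin(th)]);print(g)
screw([*g,.10],down(th),12)
E
```

```text
[0.59240103 0.21849802]
12 rows t [ 2.35 -1.3   0.48] w [1.000e-04 1.000e-04 1.134e-01] mid [0.502 0.089 0.129]
```

```bash
python3 -m pendant '[{"tx":2.35,"ty":-1.3,"tz":0.48,"wx":0,"wy":0,"wz":0.1134,"gripper":0.45},{"tx":2.35,"ty":-1.3,"tz":0.48,"wx":0,"wy":0,"wz":0.1134,"gripper":0.45},{"tx":2.35,"ty":-1.3,"tz":0.48,"wx":0,"wy":0,"wz":0.1134,"gripper":0.45},{"tx":2.35,"ty":-1.3,"tz":0.48,"wx":0,"wy":0,"wz":0.1134,"gripper":0.45},{"tx":2.35,"ty":-1.3,"tz":0.48,"wx":0,"wy":0,"wz":0.1134,"gripper":0.45},{"tx":2.35,"ty":-1.3,"tz":0.48,"wx":0,"wy":0,"wz":0.1134,"gripper":0.45},{"tx":2.35,"ty":-1.3,"tz":0.48,"wx":0,"wy":0,"wz":0.1134,"gripper":0.45},{"tx":2.35,"ty":-1.3,"tz":0.48,"wx":0,"wy":0,"wz":0.1134,"gripper":0.45},{"tx":2.35,"ty":-1.3,"tz":0.48,"wx":0,"wy":0,"wz":0.1134,"gripper":0.45},{"tx":2.35,"ty":-1.3,"tz":0.48,"wx":0,"wy":0,"wz":0.1134,"gripper":0.45},{"tx":2.35,"ty":-1.3,"tz":0.48,"wx":0,"wy":0,"wz":0.1134,"gripper":0.45},{"tx":2.35,"ty":-1.3,"tz":0.48,"wx":0,"wy":0,"wz":0.1134,"gripper":0.45},{"tx":0,"ty":0,"tz":0,"wx":0,"wy":0,"wz":0,"gripper":0.45},{"tx":0,"ty":0,"tz":0,"wx":0,"wy":0,"wz":0,"gripper":0.45}]'
python3 - <<'E'
from h import *
o=np.array([.5375,.2152]);th=.06;g=o+.055*np.array([np.cos(th),np.sin(th)])
plan([*g,.003],down(th));im=get_image("top");print(*files(im),sep="\n");im=get_image("scene");cv2.imwrite("pics/s3.png",im[150:400,250:560,::-1])
print(telemetry.observe()["joints"].round(4).tolist(),telemetry.observe()["eef_pos"])
E
```

```text
time_s: 6.97
eef_pos: [0.5945, 0.2155, 0.0989]
eef_rot: [1.0, 0.028, -0.001, 0.001]
ft_force: [0.7, -0.5, 0.5]
width: 0.0425
gripper_force: 0.0
shift cm in start tool axes [-0.17 -0.32  9.59] in end axes [-0.19 -0.31  9.59] rotvec [ 0.0015  0.0023 -0.0031]
('red', array([0.4277, 0.1615]), array([0.017 , 0.0709]), -0.149, 'origin', array([0.4797, 0.1537]))
('red', array([ 0.4361, -0.0424]), array([0.0718, 0.0158]), 0.07, 'origin', array([ 0.4884, -0.0387]))
('red', array([0.4739, 0.0211]), array([0.0157, 0.0709]), -0.031, 'origin', array([0.5264, 0.0195]))
('blue', array([0.4852, 0.2131]), array([0.0714, 0.0192]), 0.061, 'origin', array([0.5376, 0.2163]))
('blue', array([0.4909, 0.1029]), array([0.0162, 0.0716]), -0.152, 'origin', array([0.5427, 0.095 ]))
[0.2631, 0.1796, 1.7886, -0.0007, 1.175, 1.7779] [0.59375167 0.21522115 0.09982104]
```

View pics/s3.png

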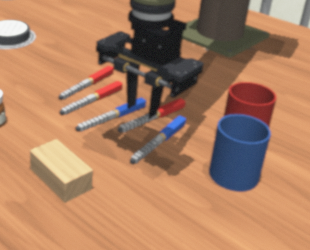

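The open fingers are above the left blue file's blade near (150,110) in the crop; the neighbouring files are clear. I'll descend, grip and lift.

```bash
python3 -m pendant '[{"tx":-0.2,"ty":-0.3,"tz":3.5,"wx":0,"wy":0,"wz":0,"gripper":0.45},{"tx":0,"ty":0,"tz":3.5,"wx":0,"wy":0,"wz":0,"gripper":0.45},{"tx":0,"ty":0,"tz":1.6,"wx":0,"wy":0,"wz":0,"gripper":0.45},{"tx":0,"ty":0,"tz":1,"wx":0,"wy":0,"wz":0,"gripper":0.45},{"tx":0,"ty":0,"tz":0,"wx":0,"wy":0,"wz":0,"gripper":0.45},{"tx":0,"ty":0,"tz":0,"wx":0,"wy":0,"wz":0,"gripper":0},{"tx":0,"ty":0,"tz":0,"wx":0,"wy":0,"wz":0,"gripper":0},{"tx":0,"ty":0,"tz":0,"wx":0,"wy":0,"wz":0,"gripper":0},{"tx":0,"ty":0,"tz":0,"wx":0,"wy":0,"wz":0,"gripper":0},{"tx":0,"ty":0,"tz":0,"wx":0,"wy":0,"wz":0,"gripper":0},{"tx":0,"ty":0,"tz":0,"wx":0,"wy":0,"wz":0,"gripper":0},{"tx":0,"ty":0,"tz":0,"wx":0,"wy":0,"wz":0,"gripper":0}]' 50
python3 -m pendant '[{"tx":0,"ty":0,"tz":-2,"wx":0,"wy":0,"wz":0,"gripper":0},{"tx":0,"ty":0,"tz":-3,"wx":0,"wy":0,"wz":0,"gripper":0},{"tx":0,"ty":0,"tz":-3,"wx":0,"wy":0,"wz":0,"gripper":0},{"tx":0,"ty":0,"tz":-3,"wx":0,"wy":0,"wz":0,"gripper":0},{"tx":0,"ty":0,"tz":-3,"wx":0,"wy":0,"wz":0,"gripper":0},{"tx":0,"ty":0,"tz":-3,"wx":0,"wy":0,"wz":0,"gripper":0},{"tx":0,"ty":0,"tz":-3,"wx":0,"wy":0,"wz":0,"gripper":0},{"tx":0,"ty":0,"tz":0,"wx":0,"wy":0,"wz":0,"gripper":0},{"tx":0,"ty":0,"tz":0,"wx":0,"wy":0,"wz":0,"gripper":0}]'
cat >> h.py <<'E'
CUP=dict(blue=np.array([.509,.369]),red=np.array([.392,.316]))
G=.145; DZ=.005 # butt-to-grasp distance, file axis behind TCP
def insert(col,phi,al,f0,lat,bz):
    "TCP pose with the butt at forward f0, lateral lat (to the right of phi) of the cup axis, height bz"
    r=held(phi,al,1);M=r.as_matrix();f=np.array([np.cos(phi),np.sin(phi),0]);y=M[:,1]
    butt=np.r_[CUP[col],bz]+f0*f+lat*y
    return butt+G*M[:,0]+DZ*M[:,2],r
E
python3 - <<'E'
from h import *
p,r=insert("blue",np.pi/2,.35,-.02,.02,.14);print(p,r.as_matrix()[:,1])
screw(p,r,20)
E
```

```text
time_s: 8.07
eef_pos: [0.5927, 0.2199, 0.0056]
eef_rot: [1.0, 0.028, 0.001, -0.0]
ft_force: [-0.2, -0.4, 4.2]
width: 0.0114
gripper_force: 50.0
time_s: 8.82
eef_pos: [0.5931, 0.2201, 0.207]
eef_rot: [1.0, 0.028, 0.002, -0.001]
ft_force: [-0.1, -0.1, -1.0]
width: 0.0114
gripper_force: 50.0
[0.529      0.40341705 0.27449455] [ 1.00000000e+00 -5.55111512e-17  5.55111512e-17]
20 rows t [ 0.5  -1.05  0.11] w [ 0.0458  0.0482 -0.0652] mid [0.602 0.332 0.225]
```

```bash
cat >> h.py <<'E'
DZ=.002
def path(t,w,n,p0=None,r0=None):
    s=telemetry.observe();p=s["eef_pos"].copy();r=R.from_quat(s["eef_rot"])
    for k in range(n):
        p=p+r.apply(np.array(t)/100);r=r*R.from_rotvec(w)
        if k%3==2:print(k+1,"tcp",p.round(3),"butt",(p-r.apply([G,0,DZ])).round(3))
E
python3 - <<'E'
from h import *
p,r=insert("blue",np.pi/2,.35,-.02,.02,.14)
screw(p,r,20);path([.5,-1.05,.11],[.0458,.0482,-.0652],20)
E
```

```text
20 rows t [ 0.49 -1.05  0.1 ] w [ 0.0458  0.0482 -0.0652] mid [0.601 0.331 0.226]
3 tcp [0.604 0.253 0.206] butt [0.465 0.218 0.185]
6 tcp [0.608 0.288 0.211] butt [0.483 0.232 0.165]
9 tcp [0.605 0.321 0.221] butt [0.5   0.251 0.149]
12 tcp [0.594 0.351 0.234] butt [0.514 0.275 0.139]
15 tcp [0.575 0.376 0.249] butt [0.525 0.302 0.135]
18 tcp [0.549 0.395 0.265] butt [0.53  0.332 0.136]
```

Clear of the rim all the way. I'll go there, then check before lowering.

```bash
python3 -m pendant '[{"tx":0.5,"ty":-1.05,"tz":0.1,"wx":0.0458,"wy":0.0482,"wz":-0.0652,"gripper":0},{"tx":0.5,"ty":-1.05,"tz":0.1,"wx":0.0458,"wy":0.0482,"wz":-0.0652,"gripper":0},{"tx":0.5,"ty":-1.05,"tz":0.1,"wx":0.0458,"wy":0.0482,"wz":-0.0652,"gripper":0},{"tx":0.5,"ty":-1.05,"tz":0.1,"wx":0.0458,"wy":0.0482,"wz":-0.0652,"gripper":0},{"tx":0.5,"ty":-1.05,"tz":0.1,"wx":0.0458,"wy":0.0482,"wz":-0.0652,"gripper":0},{"tx":0.5,"ty":-1.05,"tz":0.1,"wx":0.0458,"wy":0.0482,"wz":-0.0652,"gripper":0},{"tx":0.5,"ty":-1.05,"tz":0.1,"wx":0.0458,"wy":0.0482,"wz":-0.0652,"gripper":0},{"tx":0.5,"ty":-1.05,"tz":0.1,"wx":0.0458,"wy":0.0482,"wz":-0.0652,"gripper":0},{"tx":0.5,"ty":-1.05,"tz":0.1,"wx":0.0458,"wy":0.0482,"wz":-0.0652,"gripper":0},{"tx":0.5,"ty":-1.05,"tz":0.1,"wx":0.0458,"wy":0.0482,"wz":-0.0652,"gripper":0},{"tx":0.5,"ty":-1.05,"tz":0.1,"wx":0.0458,"wy":0.0482,"wz":-0.0652,"gripper":0},{"tx":0.5,"ty":-1.05,"tz":0.1,"wx":0.0458,"wy":0.0482,"wz":-0.0652,"gripper":0},{"tx":0.5,"ty":-1.05,"tz":0.1,"wx":0.0458,"wy":0.0482,"wz":-0.0652,"gripper":0},{"tx":0.5,"ty":-1.05,"tz":0.1,"wx":0.0458,"wy":0.0482,"wz":-0.0652,"gripper":0},{"tx":0.5,"ty":-1.05,"tz":0.1,"wx":0.0458,"wy":0.0482,"wz":-0.0652,"gripper":0},{"tx":0.5,"ty":-1.05,"tz":0.1,"wx":0.0458,"wy":0.0482,"wz":-0.0652,"gripper":0},{"tx":0.5,"ty":-1.05,"tz":0.1,"wx":0.0458,"wy":0.0482,"wz":-0.0652,"gripper":0},{"tx":0.5,"ty":-1.05,"tz":0.1,"wx":0.0458,"wy":0.0482,"wz":-0.0652,"gripper":0},{"tx":0.5,"ty":-1.05,"tz":0.1,"wx":0.0458,"wy":0.0482,"wz":-0.0652,"gripper":0},{"tx":0.5,"ty":-1.05,"tz":0.1,"wx":0.0458,"wy":0.0482,"wz":-0.0652,"gripper":0}]'
python3 -m pendant '[{"tx":0,"ty":0,"tz":0,"wx":0,"wy":0,"wz":0,"gripper":0},{"tx":0,"ty":0,"tz":0,"wx":0,"wy":0,"wz":0,"gripper":0}]'
python3 - <<'E'
from h import *
p,r=insert("blue",np.pi/2,.35,-.02,.02,.14);s=telemetry.observe()
plan(p,r);print(s["joints"].round(4).tolist(),s["eef_pos"])
p,r=insert("blue",np.pi/2,.35,-.02,.02,.012);plan(p,r)
a=get_image("scene");b=get_image("top");cv2.imwrite("pics/s4.png",np.hstack([a[100:380,300:600],b[150:430,60:360]])[:,:,::-1])
E
```

```text
time_s: 10.48
eef_pos: [0.5269, 0.4014, 0.2704]
eef_rot: [0.58, 0.579, 0.403, -0.408]
ft_force: [0.9, 0.1, -0.9]
width: 0.0115
gripper_force: 49.6
time_s: 10.65
eef_pos: [0.528, 0.4012, 0.2702]
eef_rot: [0.583, 0.577, 0.402, -0.407]
ft_force: [0.3, 0.6, -1.1]
width: 0.0115
gripper_force: 49.6
shift cm in start tool axes [ 0.48  0.09 -0.24] in end axes [ 0.48  0.1  -0.24] rotvec [-0.0009  0.0037 -0.011 ]
[0.1373, 0.0148, 2.0047, 1.3013, 1.3025, -0.3763] [0.52799523 0.4012025  0.27020972]
shift cm in start tool axes [-11.53   0.23   4.19] in end axes [-11.55   0.1    4.15] rotvec [-0.0009  0.0037 -0.011 ]
```

View pics/s4.png

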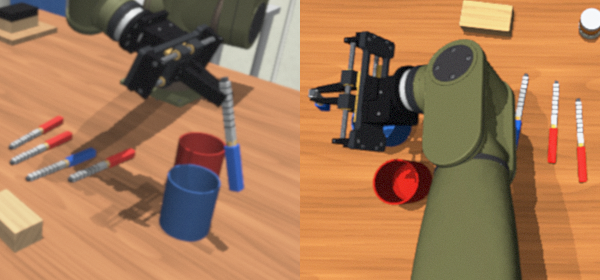

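```bash
python3 - <<'E'
from h import *
s=telemetry.observe();r=R.from_quat(s["eef_rot"]);p=s["eef_pos"]
for n in("scene","top"):
    im=get_image(n)
    print(n,"tcp",proj(n,p),"butt",proj(n,p-r.apply([G,0,DZ])),"rim",proj(n,[.509,.369,.105]))
    for c in blobs(masks(im)["blue"],60,2500):
        q=cv2.boxPoints(cv2.minAreaRect(c)).round(0).tolist();print(cv2.contourArea(c),q)
E
```

```text
scene tcp [[525.25276717 198.70568982]] butt [[479.75030268 260.60186146]] rim [[492.52169688 277.03045352]]
171.0 [[368.0, 257.0], [392.0, 247.0], [396.0, 255.0], [371.0, 265.0]]
447.5 [[526.0, 246.0], [538.0, 245.0], [543.0, 288.0], [531.0, 289.0]]
top tcp [[ 76.01332185 245.11380197]] butt [[138.96419964 258.98649685]] rim [[134.32171212 270.55229771]]
207.5 [[141.0, 276.0], [161.0, 270.0], [166.0, 291.0], [147.0, 296.0]]
```

```bash
cat >> h.py <<'E'
def plane(n,uv,p0,nrm):
    a=ray(n,uv,0.)[0];T=np.array(calibration(n)["camera_from_world"]);o=-T[:3,:3].T@T[:3,3];d=a-o
    return o+d*(np.dot(np.array(p0)-o,nrm)/np.dot(d,nrm))
E
python3 - <<'E'
from h import *
s=telemetry.observe();r=R.from_quat(s["eef_rot"]);p=s["eef_pos"];y=r.as_matrix()[:,1]
print(y)
for uv in[(537,288.5),(532,245.5),(528,179)]:
    w=plane("scene",uv,p,y);print(uv,w.round(4),"tool frame",r.inv().apply(w-p).round(4))
E
```

```text
[ 0.99998698 -0.00162416 -0.0048373 ]
(537, 288.5) [0.5281 0.4523 0.1359] tool frame [-0.1118 -0.      0.0949]
(532, 245.5) [0.5284 0.4283 0.2033] tool frame [-0.0568  0.      0.0492]
(528, 179) [0.5288 0.3989 0.3033] tool frame [ 0.027  -0.     -0.0129]
```

The file has drooped about 40° in the grip about the closing axis: the butt is at scene (537,288) against a predicted (480,261). I'll use the measured butt in the tool frame and add tool pitch, so that it leans 14° forward in the cup.

```bash
cat >> h.py <<'E'
def ins(col,phi,al,f0,lat,bz,b):
    r=held(phi,al,1);f=np.array([np.cos(phi),np.sin(phi),0])
    return np.r_[CUP[col],bz]+f0*f+lat*r.as_matrix()[:,1]-r.apply(b),r
E
python3 - <<'E'
from h import *
b=np.array([-.1118,0,.0949])
p,r=ins("blue",np.pi/2,.95,-.015,.018,.14,b);print(p);P=screw(p,r,8)
p2,r2=ins("blue",np.pi/2,.95,-.015,.018,.012,b);plan(p2,r2,p0=p,q0=r.as_quat())
plan([p2[0],p2[1],.3],r2,p0=p2,q0=r2.as_quat())
E
```

```text
[0.527      0.38973813 0.2822253 ]
8 rows t [ 0.   -0.02 -0.19] w [-0.0002 -0.0748 -0.0006] mid [0.528 0.395 0.277]
shift cm in start tool axes [-7.45  0.   10.41] in end axes [-7.45  0.   10.41] rotvec [0. 0. 0.]
shift cm in start tool axes [  8.48   0.   -11.86] in end axes [  8.48   0.   -11.86] rotvec [0. 0. 0.]
```

```bash
python3 -m pendant '[{"tx":0,"ty":-0.02,"tz":-0.2,"wx":0,"wy":-0.075,"wz":0,"gripper":0},{"tx":0,"ty":-0.02,"tz":-0.2,"wx":0,"wy":-0.075,"wz":0,"gripper":0},{"tx":0,"ty":-0.02,"tz":-0.2,"wx":0,"wy":-0.075,"wz":0,"gripper":0},{"tx":0,"ty":-0.02,"tz":-0.2,"wx":0,"wy":-0.075,"wz":0,"gripper":0},{"tx":0,"ty":-0.02,"tz":-0.2,"wx":0,"wy":-0.075,"wz":0,"gripper":0},{"tx":0,"ty":-0.02,"tz":-0.2,"wx":0,"wy":-0.075,"wz":0,"gripper":0},{"tx":0,"ty":-0.02,"tz":-0.2,"wx":0,"wy":-0.075,"wz":0,"gripper":0},{"tx":0,"ty":-0.02,"tz":-0.2,"wx":0,"wy":-0.075,"wz":0,"gripper":0},{"tx":0,"ty":0,"tz":0,"wx":0,"wy":0,"wz":0,"gripper":0},{"tx":0,"ty":0,"tz":0,"wx":0,"wy":0,"wz":0,"gripper":0}]' 60
cat >> h.py <<'E'
def butt(col):
    "held handle in the scene view -> its box in the tool frame, file assumed in the tool's xz plane"
    s=telemetry.observe();r=R.from_quat(s["eef_rot"]);p=s["eef_pos"];y=r.as_matrix()[:,1];im=get_image("scene")
    tc=proj("scene",p)[0]
    for c in blobs(masks(im)[col],60,2500):
        q=cv2.boxPoints(cv2.minAreaRect(c));d=np.linalg.norm(q-np.roll(q,-1,0),axis=1);k=np.argmin(d[:2])
        for i in(k,k+2):
            uv=(q[i%4]+q[(i+1)%4])/2;w=plane("scene",uv,p,y);print(cv2.contourArea(c),d[:2].round(0),uv.round(1),"world",w.round(4),"tool",r.inv().apply(w-p).round(4))
    return im
E
python3 - <<'E'
from h import *
butt("blue");s=telemetry.observe();print(s["eef_pos"])
E
```

```text
time_s: 11.68
eef_pos: [0.527, 0.3896, 0.2842]
eef_rot: [0.673, 0.673, 0.216, -0.217]
ft_force: [0.4, -0.5, -0.6]
width: 0.0116
gripper_force: 59.6
161.0 [26.  8.] [393.5 251.3] world [0.5266 0.1651 0.0683] tool [-0.3083 -0.      0.0445]
161.0 [26.  8.] [369.2 261. ] world [0.5265 0.1028 0.0145] tool [-0.3903 -0.      0.0519]
326.0 [37. 10.] [500.  227.9] world [0.5268 0.3719 0.2096] tool [-0.0579 -0.      0.0503]
326.0 [37. 10.] [482.7 260.8] world [0.5267 0.3543 0.1387] tool [-0.1135 -0.      0.0977]
[0.52671872 0.38896597 0.28272168]
```

Now the butt is at (0.527,0.354,0.139), as intended. I'll lower it, release and withdraw.

```bash
python3 -m pendant '[{"tx":-1,"ty":0,"tz":1.4,"wx":0,"wy":0,"wz":0,"gripper":0},{"tx":-1,"ty":0,"tz":1.4,"wx":0,"wy":0,"wz":0,"gripper":0},{"tx":-1,"ty":0,"tz":1.4,"wx":0,"wy":0,"wz":0,"gripper":0},{"tx":-1,"ty":0,"tz":1.4,"wx":0,"wy":0,"wz":0,"gripper":0},{"tx":-1,"ty":0,"tz":1.4,"wx":0,"wy":0,"wz":0,"gripper":0},{"tx":-1,"ty":0,"tz":1.4,"wx":0,"wy":0,"wz":0,"gripper":0},{"tx":-0.8,"ty":0,"tz":1.1,"wx":0,"wy":0,"wz":0,"gripper":0},{"tx":-0.6,"ty":0,"tz":0.8,"wx":0,"wy":0,"wz":0,"gripper":0},{"tx":0,"ty":0,"tz":0,"wx":0,"wy":0,"wz":0,"gripper":0},{"tx":0,"ty":0,"tz":0,"wx":0,"wy":0,"wz":0,"gripper":0}]'
python3 - <<'E'
from h import *
butt("blue")
E
```

```text
time_s: 12.57
eef_pos: [0.5263, 0.3884, 0.1554]
eef_rot: [0.674, 0.672, 0.214, -0.217]
ft_force: [0.0, -0.5, -0.8]
width: 0.0113
gripper_force: 59.6
162.5 [26.  8.] [393.5 251.3] world [0.5257 0.1644 0.0676] tool [-0.2333  0.     -0.0588]
162.5 [26.  8.] [369.2 261. ] world [0.5253 0.1018 0.0135] tool [-0.3157  0.     -0.0511]
```

```bash
python3 -m pendant '[{"tx":0,"ty":0,"tz":0,"wx":0,"wy":0,"wz":0,"gripper":0.4},{"tx":0,"ty":0,"tz":0,"wx":0,"wy":0,"wz":0,"gripper":0.4},{"tx":0,"ty":0,"tz":0,"wx":0,"wy":0,"wz":0,"gripper":0.4},{"tx":0,"ty":0,"tz":0,"wx":0,"wy":0,"wz":0,"gripper":0.4},{"tx":0,"ty":0,"tz":-2,"wx":0,"wy":0,"wz":0,"gripper":0.4},{"tx":0,"ty":0,"tz":-3,"wx":0,"wy":0,"wz":0,"gripper":0.4},{"tx":0,"ty":0,"tz":-3,"wx":0,"wy":0,"wz":0,"gripper":0.4},{"tx":0,"ty":0,"tz":-4,"wx":0,"wy":0,"wz":0,"gripper":0.4},{"tx":0,"ty":0,"tz":0,"wx":0,"wy":0,"wz":0,"gripper":0.4}]'
python3 - <<'E'
from h import *
o=np.array([.5428,.0951]);th=-.15;g=o+.04*np.array([np.cos(th),np.sin(th)]);print(g)
screw([*g,.09],down(th),20)
a=get_image("scene");b=get_image("top");cv2.imwrite("pics/s5.png",np.hstack([a[100:380,300:600],b[150:430,60:360]])[:,:,::-1])
E
```

```text
time_s: 13.37
eef_pos: [0.5305, 0.3171, 0.2623]
eef_rot: [0.673, 0.673, 0.22, -0.214]
ft_force: [1.5, -0.1, 1.6]
width: 0.0377
gripper_force: 0.0
[0.58235084 0.08912247]
20 rows t [-0.89  1.3   0.5 ] w [-0.0264 -0.0233  0.0829] mid [0.62  0.225 0.166]
```

View pics/s5.png

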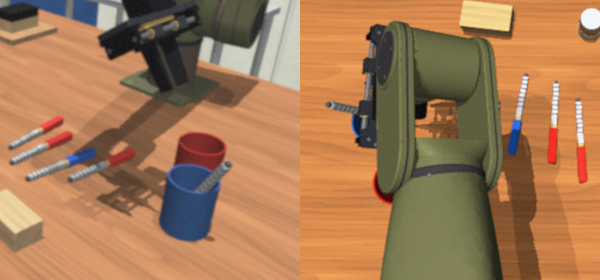

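The first blue file stands in the blue cup, leaning on the far rim at (215,175) in the left crop. Next is blue file 2.

```bash
python3 -m pendant '[{"tx":-0.89,"ty":1.3,"tz":0.5,"wx":-0.0264,"wy":-0.0233,"wz":0.0829,"gripper":0.4},{"tx":-0.89,"ty":1.3,"tz":0.5,"wx":-0.0264,"wy":-0.0233,"wz":0.0829,"gripper":0.4},{"tx":-0.89,"ty":1.3,"tz":0.5,"wx":-0.0264,"wy":-0.0233,"wz":0.0829,"gripper":0.4},{"tx":-0.89,"ty":1.3,"tz":0.5,"wx":-0.0264,"wy":-0.0233,"wz":0.0829,"gripper":0.4},{"tx":-0.89,"ty":1.3,"tz":0.5,"wx":-0.0264,"wy":-0.0233,"wz":0.0829,"gripper":0.4},{"tx":-0.89,"ty":1.3,"tz":0.5,"wx":-0.0264,"wy":-0.0233,"wz":0.0829,"gripper":0.4},{"tx":-0.89,"ty":1.3,"tz":0.5,"wx":-0.0264,"wy":-0.0233,"wz":0.0829,"gripper":0.4},{"tx":-0.89,"ty":1.3,"tz":0.5,"wx":-0.0264,"wy":-0.0233,"wz":0.0829,"gripper":0.4},{"tx":-0.89,"ty":1.3,"tz":0.5,"wx":-0.0264,"wy":-0.0233,"wz":0.0829,"gripper":0.4},{"tx":-0.89,"ty":1.3,"tz":0.5,"wx":-0.0264,"wy":-0.0233,"wz":0.0829,"gripper":0.4},{"tx":-0.89,"ty":1.3,"tz":0.5,"wx":-0.0264,"wy":-0.0233,"wz":0.0829,"gripper":0.4},{"tx":-0.89,"ty":1.3,"tz":0.5,"wx":-0.0264,"wy":-0.0233,"wz":0.0829,"gripper":0.4},{"tx":-0.89,"ty":1.3,"tz":0.5,"wx":-0.0264,"wy":-0.0233,"wz":0.0829,"gripper":0.4},{"tx":-0.89,"ty":1.3,"tz":0.5,"wx":-0.0264,"wy":-0.0233,"wz":0.0829,"gripper":0.4},{"tx":-0.89,"ty":1.3,"tz":0.5,"wx":-0.0264,"wy":-0.0233,"wz":0.0829,"gripper":0.4},{"tx":-0.89,"ty":1.3,"tz":0.5,"wx":-0.0264,"wy":-0.0233,"wz":0.0829,"gripper":0.4},{"tx":-0.89,"ty":1.3,"tz":0.5,"wx":-0.0264,"wy":-0.0233,"wz":0.0829,"gripper":0.4},{"tx":-0.89,"ty":1.3,"tz":0.5,"wx":-0.0264,"wy":-0.0233,"wz":0.0829,"gripper":0.4},{"tx":-0.89,"ty":1.3,"tz":0.5,"wx":-0.0264,"wy":-0.0233,"wz":0.0829,"gripper":0.4},{"tx":-0.89,"ty":1.3,"tz":0.5,"wx":-0.0264,"wy":-0.0233,"wz":0.0829,"gripper":0.4}]' 60
python3 -m pendant '[{"tx":0,"ty":0,"tz":0,"wx":0,"wy":0,"wz":0,"gripper":0.4},{"tx":0,"ty":0,"tz":0,"wx":0,"wy":0,"wz":0,"gripper":0.4}]'
python3 - <<'E'
from h import *
o=np.array([.5428,.0951]);th=-.15;g=o+.04*np.array([np.cos(th),np.sin(th)])
plan([*g,.001],down(th));print(*pan(),sep="\n")
E
```

```text
time_s: 15.13
eef_pos: [0.5756, 0.0904, 0.0793]
eef_rot: [0.997, -0.075, -0.008, 0.003]
ft_force: [0.2, -0.1, -0.2]
width: 0.038
gripper_force: 0.0
time_s: 15.3
eef_pos: [0.5763, 0.0909, 0.0799]
eef_rot: [0.997, -0.073, -0.007, 0.002]
ft_force: [0.8, -0.4, 0.6]
width: 0.0381
gripper_force: 0.0
shift cm in start tool axes [0.74 0.05 7.88] in end axes [0.63 0.08 7.89] rotvec [0.0041 0.0136 0.0048]
(array([500.3, 303.3]), array([69. , 73.8]), 4000.5, array([ 0.4636, -0.3759,  0.028 ]), array([ 0.4655, -0.3861,  0.    ]))
```

```bash
python3 -m pendant '[{"tx":0.7,"ty":0.05,"tz":3,"wx":0.004,"wy":0.0136,"wz":0.005,"gripper":0.4},{"tx":0,"ty":0,"tz":3,"wx":0,"wy":0,"wz":0,"gripper":0.4},{"tx":0,"ty":0,"tz":1.2,"wx":0,"wy":0,"wz":0,"gripper":0.4},{"tx":0,"ty":0,"tz":0.7,"wx":0,"wy":0,"wz":0,"gripper":0.4},{"tx":0,"ty":0,"tz":0,"wx":0,"wy":0,"wz":0,"gripper":0.4},{"tx":0,"ty":0,"tz":0,"wx":0,"wy":0,"wz":0,"gripper":0},{"tx":0,"ty":0,"tz":0,"wx":0,"wy":0,"wz":0,"gripper":0},{"tx":0,"ty":0,"tz":0,"wx":0,"wy":0,"wz":0,"gripper":0},{"tx":0,"ty":0,"tz":0,"wx":0,"wy":0,"wz":0,"gripper":0},{"tx":0,"ty":0,"tz":0,"wx":0,"wy":0,"wz":0,"gripper":0},{"tx":0,"ty":0,"tz":0,"wx":0,"wy":0,"wz":0,"gripper":0},{"tx":0,"ty":0,"tz":0,"wx":0,"wy":0,"wz":0,"gripper":0}]' 60
python3 -m pendant '[{"tx":0,"ty":0,"tz":-1,"wx":0,"wy":0,"wz":0,"gripper":0},{"tx":0,"ty":0,"tz":-2,"wx":0,"wy":0,"wz":0,"gripper":0},{"tx":0,"ty":0,"tz":-3,"wx":0,"wy":0,"wz":0,"gripper":0},{"tx":0,"ty":0,"tz":-3,"wx":0,"wy":0,"wz":0,"gripper":0},{"tx":0,"ty":0,"tz":-3,"wx":0,"wy":0,"wz":0,"gripper":0},{"tx":0,"ty":0,"tz":-3,"wx":0,"wy":0,"wz":0,"gripper":0},{"tx":0,"ty":0,"tz":-3,"wx":0,"wy":0,"wz":0,"gripper":0},{"tx":0,"ty":0,"tz":-3,"wx":0,"wy":0,"wz":0,"gripper":0},{"tx":0,"ty":0,"tz":0,"wx":0,"wy":0,"wz":0,"gripper":0},{"tx":0,"ty":0,"tz":0,"wx":0,"wy":0,"wz":0,"gripper":0}]'
cat >> h.py <<'E'
def pan2(im=None):
    "pan top on the plate: white blob after erosion splits it from the plate by the black rim"
    im=get_image("top") if im is None else im
    h=cv2.cvtColor(im,cv2.COLOR_RGB2HSV);m=((h[:,:,1]<70)&(h[:,:,2]>95)).astype(np.uint8);m[:240]=0;m[370:]=0;m[:,:360]=0
    cs,hi=cv2.findContours(m,cv2.RETR_LIST,cv2.CHAIN_APPROX_NONE)
    for c in cs:
        if cv2.contourArea(c)>1200:
            e=cv2.fitEllipse(c);print("pan?",cv2.contourArea(c),np.round(e[0],1),np.round(e[1],1),ray("top",e[0],.028)[0].round(4))
E
python3 - <<'E'
from h import *
pan2(np.load("pics/top2.npy"));pan2();butt("blue")
E
```

```text
time_s: 16.35
eef_pos: [0.5844, 0.0887, 0.0032]
eef_rot: [0.997, -0.076, 0.002, 0.0]
ft_force: [-0.4, 0.5, 2.5]
width: 0.0115
gripper_force: 60.0
time_s: 17.18
eef_pos: [0.5846, 0.0889, 0.2154]
eef_rot: [0.997, -0.076, 0.004, -0.0]
ft_force: [0.1, 1.2, -1.3]
width: 0.0113
gripper_force: 60.0
pan? 4033.5 [500.3 303.2] [69.2 74.2] [ 0.4637 -0.3758  0.028 ]
pan? 4035.5 [500.3 303.2] [69.2 74.3] [ 0.4638 -0.3758  0.028 ]
172.0 [28.  8.] [403.2 161.6] world [0.4517 0.1091 0.2226] tool [-0.1331 -0.     -0.0102]
172.0 [28.  8.] [377.1 170.3] world [0.5171 0.099  0.2187] tool [-0.0669 -0.     -0.006 ]
```

```bash
python3 - <<'E'
from h import *
import h
b=np.array([-.1315,0,-.008]);h.G=.1315;h.DZ=.008
p,r=ins("blue",np.pi/2,.36,-.018,-.02,.15,b);print(p);screw(p,r,20)
s=telemetry.observe();w=(R.from_quat(s["eef_rot"]).inv()*r).as_rotvec()/20
import io
A=sum((R.from_quat(s["eef_rot"])*R.from_rotvec(k*w)).as_matrix() for k in range(20));t=np.linalg.solve(A,p-s["eef_pos"])*100
path(t,w,20)
im=get_image("top");print(im[303,[470,476,480,490,505,530],:].tolist())
E
```

```text
[0.489      0.40481124 0.27025224]
20 rows t [ 0.59 -1.79  0.42] w [ 0.0515  0.0442 -0.0743] mid [0.608 0.273 0.216]
3 tcp [0.605 0.141 0.202] butt [0.474 0.132 0.19 ]
6 tcp [0.615 0.198 0.203] butt [0.493 0.163 0.168]
9 tcp [0.612 0.255 0.211] butt [0.507 0.201 0.154]
12 tcp [0.595 0.308 0.226] butt [0.514 0.242 0.146]
15 tcp [0.565 0.353 0.243] butt [0.513 0.285 0.144]
18 tcp [0.522 0.388 0.261] butt [0.502 0.326 0.147]
[[234, 234, 234], [79, 84, 86], [223, 229, 233], [245, 246, 250], [210, 209, 217], [126, 133, 136]]
```

```bash
python3 -m pendant '[{"tx":0.59,"ty":-1.79,"tz":0.42,"wx":0.0515,"wy":0.0442,"wz":-0.0743,"gripper":0},{"tx":0.59,"ty":-1.79,"tz":0.42,"wx":0.0515,"wy":0.0442,"wz":-0.0743,"gripper":0},{"tx":0.59,"ty":-1.79,"tz":0.42,"wx":0.0515,"wy":0.0442,"wz":-0.0743,"gripper":0},{"tx":0.59,"ty":-1.79,"tz":0.42,"wx":0.0515,"wy":0.0442,"wz":-0.0743,"gripper":0},{"tx":0.59,"ty":-1.79,"tz":0.42,"wx":0.0515,"wy":0.0442,"wz":-0.0743,"gripper":0},{"tx":0.59,"ty":-1.79,"tz":0.42,"wx":0.0515,"wy":0.0442,"wz":-0.0743,"gripper":0},{"tx":0.59,"ty":-1.79,"tz":0.42,"wx":0.0515,"wy":0.0442,"wz":-0.0743,"gripper":0},{"tx":0.59,"ty":-1.79,"tz":0.42,"wx":0.0515,"wy":0.0442,"wz":-0.0743,"gripper":0},{"tx":0.59,"ty":-1.79,"tz":0.42,"wx":0.0515,"wy":0.0442,"wz":-0.0743,"gripper":0},{"tx":0.59,"ty":-1.79,"tz":0.42,"wx":0.0515,"wy":0.0442,"wz":-0.0743,"gripper":0},{"tx":0.59,"ty":-1.79,"tz":0.42,"wx":0.0515,"wy":0.0442,"wz":-0.0743,"gripper":0},{"tx":0.59,"ty":-1.79,"tz":0.42,"wx":0.0515,"wy":0.0442,"wz":-0.0743,"gripper":0},{"tx":0.59,"ty":-1.79,"tz":0.42,"wx":0.0515,"wy":0.0442,"wz":-0.0743,"gripper":0},{"tx":0.59,"ty":-1.79,"tz":0.42,"wx":0.0515,"wy":0.0442,"wz":-0.0743,"gripper":0},{"tx":0.59,"ty":-1.79,"tz":0.42,"wx":0.0515,"wy":0.0442,"wz":-0.0743,"gripper":0},{"tx":0.59,"ty":-1.79,"tz":0.42,"wx":0.0515,"wy":0.0442,"wz":-0.0743,"gripper":0},{"tx":0.59,"ty":-1.79,"tz":0.42,"wx":0.0515,"wy":0.0442,"wz":-0.0743,"gripper":0},{"tx":0.59,"ty":-1.79,"tz":0.42,"wx":0.0515,"wy":0.0442,"wz":-0.0743,"gripper":0},{"tx":0.59,"ty":-1.79,"tz":0.42,"wx":0.0515,"wy":0.0442,"wz":-0.0743,"gripper":0},{"tx":0.59,"ty":-1.79,"tz":0.42,"wx":0.0515,"wy":0.0442,"wz":-0.0743,"gripper":0}]'
python3 -m pendant '[{"tx":0,"ty":0,"tz":0,"wx":0,"wy":0,"wz":0,"gripper":0},{"tx":0,"ty":0,"tz":0,"wx":0,"wy":0,"wz":0,"gripper":0}]'
python3 - <<'E'
from h import *
butt("blue");b=np.array([-.1315,0,-.008])
p,r=ins("blue",np.pi/2,.36,-.018,-.02,.15,b);plan(p,r);s=telemetry.observe();print(s["joints"].round(3))
E
```

```text
time_s: 19.0
eef_pos: [0.4878, 0.4056, 0.2696]
eef_rot: [0.58, 0.582, 0.403, -0.403]
ft_force: [0.3, 0.4, -1.1]
width: 0.0113
gripper_force: 60.0
time_s: 19.17
eef_pos: [0.489, 0.4052, 0.2693]
eef_rot: [0.583, 0.581, 0.401, -0.402]
ft_force: [0.2, 0.6, -0.9]
width: 0.0111
gripper_force: 60.0
266.0 [35.  9.] [516.1 219.7] world [0.4888 0.3775 0.2132] tool [-0.0624 -0.     -0.0061]
266.0 [35.  9.] [494.  247.2] world [0.4886 0.3506 0.1483] tool [-0.1326 -0.     -0.0083]
shift cm in start tool axes [-0.03 -0.06 -0.03] in end axes [-0.03 -0.06 -0.03] rotvec [ 0.0016  0.0012 -0.0016]
[ 0.157 -0.071  2.084  1.301  1.282 -0.373]
```

```bash
python3 -m pendant '[{"tx":-1.5,"ty":0,"tz":0.56,"wx":0,"wy":0,"wz":0,"gripper":0},{"tx":-1.5,"ty":0,"tz":0.56,"wx":0,"wy":0,"wz":0,"gripper":0},{"tx":-1.5,"ty":0,"tz":0.56,"wx":0,"wy":0,"wz":0,"gripper":0},{"tx":-1.5,"ty":0,"tz":0.56,"wx":0,"wy":0,"wz":0,"gripper":0},{"tx":-1.5,"ty":0,"tz":0.56,"wx":0,"wy":0,"wz":0,"gripper":0},{"tx":-1.5,"ty":0,"tz":0.56,"wx":0,"wy":0,"wz":0,"gripper":0},{"tx":-1.5,"ty":0,"tz":0.56,"wx":0,"wy":0,"wz":0,"gripper":0},{"tx":-1.2,"ty":0,"tz":0.45,"wx":0,"wy":0,"wz":0,"gripper":0},{"tx":-0.8,"ty":0,"tz":0.3,"wx":0,"wy":0,"wz":0,"gripper":0},{"tx":0,"ty":0,"tz":0,"wx":0,"wy":0,"wz":0,"gripper":0},{"tx":0,"ty":0,"tz":0,"wx":0,"wy":0,"wz":0,"gripper":0}]'
python3 -m pendant '[{"tx":0,"ty":0,"tz":0,"wx":0,"wy":0,"wz":0,"gripper":0.3},{"tx":0,"ty":0,"tz":0,"wx":0,"wy":0,"wz":0,"gripper":0.3},{"tx":0,"ty":0,"tz":0,"wx":0,"wy":0,"wz":0,"gripper":0.3},{"tx":0,"ty":0,"tz":0,"wx":0,"wy":0,"wz":0,"gripper":0.3},{"tx":0,"ty":0,"tz":-2,"wx":0,"wy":0,"wz":0,"gripper":0.3},{"tx":0,"ty":0,"tz":-3,"wx":0,"wy":0,"wz":0,"gripper":0.3},{"tx":0,"ty":0,"tz":-4,"wx":0,"wy":0,"wz":0,"gripper":0.4},{"tx":2,"ty":0,"tz":-3,"wx":0,"wy":0,"wz":0,"gripper":0.4},{"tx":4,"ty":0,"tz":0,"wx":0,"wy":0,"wz":0,"gripper":0.4},{"tx":0,"ty":0,"tz":0,"wx":0,"wy":0,"wz":0,"gripper":0.4}]'
python3 - <<'E'
from h import *
o=np.array([.4797,.1537]);th=-.148;g=o+.04*np.array([np.cos(th),np.sin(th)]);print(g)
screw([*g,.09],down(th),20)
a=get_image("scene");b=get_image("top");cv2.imwrite("pics/s6.png",np.hstack([a[100:380,300:600],b[150:430,60:360]])[:,:,::-1])
E
```

```text
time_s: 20.13
eef_pos: [0.4903, 0.4052, 0.1386]
eef_rot: [0.581, 0.581, 0.403, -0.402]
ft_force: [-0.4, -0.2, -0.9]
width: 0.0115
gripper_force: 60.0
time_s: 20.97
eef_pos: [0.4933, 0.3138, 0.2459]
eef_rot: [0.578, 0.583, 0.409, -0.399]
ft_force: [0.4, 0.3, -0.1]
width: 0.038
gripper_force: 0.0
[0.51926272 0.14780159]
20 rows t [-0.85  1.05  0.18] w [-0.051  -0.0451  0.0744] mid [0.562 0.255 0.152]
```

View pics/s6.png

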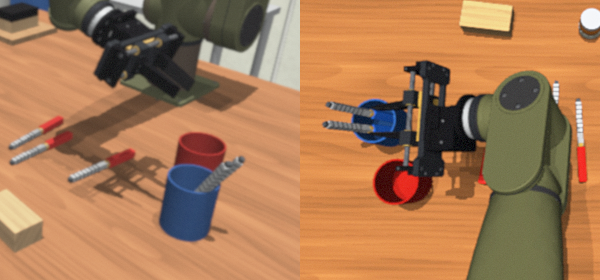

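Both blue files stand in the blue cup, parallel, with their tips to the left at (335,110) and (335,125). Now red file 1.

```bash
python3 -m pendant '[{"tx":-0.85,"ty":1.05,"tz":0.18,"wx":-0.051,"wy":-0.0451,"wz":0.0744,"gripper":0.4},{"tx":-0.85,"ty":1.05,"tz":0.18,"wx":-0.051,"wy":-0.0451,"wz":0.0744,"gripper":0.4},{"tx":-0.85,"ty":1.05,"tz":0.18,"wx":-0.051,"wy":-0.0451,"wz":0.0744,"gripper":0.4},{"tx":-0.85,"ty":1.05,"tz":0.18,"wx":-0.051,"wy":-0.0451,"wz":0.0744,"gripper":0.4},{"tx":-0.85,"ty":1.05,"tz":0.18,"wx":-0.051,"wy":-0.0451,"wz":0.0744,"gripper":0.4},{"tx":-0.85,"ty":1.05,"tz":0.18,"wx":-0.051,"wy":-0.0451,"wz":0.0744,"gripper":0.4},{"tx":-0.85,"ty":1.05,"tz":0.18,"wx":-0.051,"wy":-0.0451,"wz":0.0744,"gripper":0.4},{"tx":-0.85,"ty":1.05,"tz":0.18,"wx":-0.051,"wy":-0.0451,"wz":0.0744,"gripper":0.4},{"tx":-0.85,"ty":1.05,"tz":0.18,"wx":-0.051,"wy":-0.0451,"wz":0.0744,"gripper":0.4},{"tx":-0.85,"ty":1.05,"tz":0.18,"wx":-0.051,"wy":-0.0451,"wz":0.0744,"gripper":0.4},{"tx":-0.85,"ty":1.05,"tz":0.18,"wx":-0.051,"wy":-0.0451,"wz":0.0744,"gripper":0.4},{"tx":-0.85,"ty":1.05,"tz":0.18,"wx":-0.051,"wy":-0.0451,"wz":0.0744,"gripper":0.4},{"tx":-0.85,"ty":1.05,"tz":0.18,"wx":-0.051,"wy":-0.0451,"wz":0.0744,"gripper":0.4},{"tx":-0.85,"ty":1.05,"tz":0.18,"wx":-0.051,"wy":-0.0451,"wz":0.0744,"gripper":0.4},{"tx":-0.85,"ty":1.05,"tz":0.18,"wx":-0.051,"wy":-0.0451,"wz":0.0744,"gripper":0.4},{"tx":-0.85,"ty":1.05,"tz":0.18,"wx":-0.051,"wy":-0.0451,"wz":0.0744,"gripper":0.4},{"tx":-0.85,"ty":1.05,"tz":0.18,"wx":-0.051,"wy":-0.0451,"wz":0.0744,"gripper":0.4},{"tx":-0.85,"ty":1.05,"tz":0.18,"wx":-0.051,"wy":-0.0451,"wz":0.0744,"gripper":0.4},{"tx":-0.85,"ty":1.05,"tz":0.18,"wx":-0.051,"wy":-0.0451,"wz":0.0744,"gripper":0.4},{"tx":-0.85,"ty":1.05,"tz":0.18,"wx":-0.051,"wy":-0.0451,"wz":0.0744,"gripper":0.4}]' 60
python3 -m pendant '[{"tx":0,"ty":0,"tz":0,"wx":0,"wy":0,"wz":0,"gripper":0.4},{"tx":0,"ty":0,"tz":0,"wx":0,"wy":0,"wz":0,"gripper":0.4}]'
cat >> h.py <<'E'
def pan3(im=None):
    "black pan rim in the top view (dark ring near the plate), fitted outer circle at half height"
    im=get_image("top") if im is None else im
    h=cv2.cvtColor(im,cv2.COLOR_RGB2HSV);m=((h[:,:,1]<25)&(h[:,:,2]>225)).astype(np.uint8);m[:200]=0;m[400:]=0;m[:,:340]=0
    m=cv2.morphologyEx(cv2.morphologyEx(m,cv2.MORPH_CLOSE,np.ones((5,5))),cv2.MORPH_OPEN,np.ones((9,9)))
    for c in blobs(m,900,4000):
        (u,v),rr=cv2.minEnclosingCircle(c);print("pan",np.round((u,v,rr),1),cv2.contourArea(c),ray("top",(u,v),.028)[0].round(4))
E
python3 - <<'E'
from h import *
o=np.array([.4797,.1537]);th=-.148;g=o+.04*np.array([np.cos(th),np.sin(th)])
plan([*g,.001],down(th));pan3(np.load("pics/top2.npy"));pan3()
E
```

```text
time_s: 22.73
eef_pos: [0.5118, 0.1477, 0.0793]
eef_rot: [0.997, -0.074, -0.009, 0.004]
ft_force: [0.3, -1.0, 0.6]
width: 0.0382
gripper_force: 0.0
time_s: 22.9
eef_pos: [0.5127, 0.1485, 0.0795]
eef_rot: [0.997, -0.071, -0.008, 0.002]
ft_force: [-0.1, -0.3, -0.3]
width: 0.0381
gripper_force: 0.0
shift cm in start tool axes [ 0.77 -0.07  7.84] in end axes [ 0.66 -0.03  7.85] rotvec [0.0056 0.0146 0.0052]
pan [504.5 302.5  25.5] 1797.0 [ 0.4654 -0.3848  0.028 ]
pan [504.5 302.5  25.5] 1799.5 [ 0.4654 -0.3848  0.028 ]
```

Pan detection works, and the pan is still centred. Now to grasp red file 1.

```bash
python3 -m pendant '[{"tx":0.7,"ty":-0.05,"tz":3,"wx":0.005,"wy":0.0146,"wz":0.005,"gripper":0.4},{"tx":0,"ty":0,"tz":3,"wx":0,"wy":0,"wz":0,"gripper":0.4},{"tx":0,"ty":0,"tz":1.2,"wx":0,"wy":0,"wz":0,"gripper":0.4},{"tx":0,"ty":0,"tz":0.7,"wx":0,"wy":0,"wz":0,"gripper":0.4},{"tx":0,"ty":0,"tz":0,"wx":0,"wy":0,"wz":0,"gripper":0.4},{"tx":0,"ty":0,"tz":0,"wx":0,"wy":0,"wz":0,"gripper":0},{"tx":0,"ty":0,"tz":0,"wx":0,"wy":0,"wz":0,"gripper":0},{"tx":0,"ty":0,"tz":0,"wx":0,"wy":0,"wz":0,"gripper":0},{"tx":0,"ty":0,"tz":0,"wx":0,"wy":0,"wz":0,"gripper":0},{"tx":0,"ty":0,"tz":0,"wx":0,"wy":0,"wz":0,"gripper":0},{"tx":0,"ty":0,"tz":0,"wx":0,"wy":0,"wz":0,"gripper":0},{"tx":0,"ty":0,"tz":0,"wx":0,"wy":0,"wz":0,"gripper":0}]' 60
python3 -m pendant '[{"tx":0,"ty":0,"tz":-1,"wx":0,"wy":0,"wz":0,"gripper":0},{"tx":0,"ty":0,"tz":-2,"wx":0,"wy":0,"wz":0,"gripper":0},{"tx":0,"ty":0,"tz":-3,"wx":0,"wy":0,"wz":0,"gripper":0},{"tx":0,"ty":0,"tz":-3,"wx":0,"wy":0,"wz":0,"gripper":0},{"tx":0,"ty":0,"tz":-3,"wx":0,"wy":0,"wz":0,"gripper":0},{"tx":0,"ty":0,"tz":-3,"wx":0,"wy":0,"wz":0,"gripper":0},{"tx":0,"ty":0,"tz":-3,"wx":0,"wy":0,"wz":0,"gripper":0},{"tx":0,"ty":0,"tz":-3,"wx":0,"wy":0,"wz":0,"gripper":0},{"tx":0,"ty":0,"tz":0,"wx":0,"wy":0,"wz":0,"gripper":0},{"tx":0,"ty":0,"tz":0,"wx":0,"wy":0,"wz":0,"gripper":0}]'
cat >> h.py <<'E'
def go(p,r,n=20):
    s=telemetry.observe();r0=R.from_quat(s["eef_rot"]);w=(r0.inv()*r).as_rotvec()/n
    A=sum((r0*R.from_rotvec(k*w)).as_matrix() for k in range(n));t=np.linalg.solve(A,p-s["eef_pos"])*100
    print("t",t.round(2),"w",w.round(4));path(t.round(2),w.round(4),n)
E
python3 - <<'E'
from h import *
import h
butt("red")
b=np.array([-.1315,0,-.008]);h.G=.1315;h.DZ=.008
p,r=ins("red",np.pi/2,.36,-.018,.02,.15,b);print(p);go(p,r)
E
```

```text
time_s: 23.95
eef_pos: [0.5206, 0.1474, 0.0026]
eef_rot: [0.997, -0.075, 0.001, 0.0]
ft_force: [-0.4, 0.4, 1.5]
width: 0.0116
gripper_force: 60.0
time_s: 24.78
eef_pos: [0.521, 0.1478, 0.2149]
eef_rot: [0.997, -0.075, 0.003, -0.0]
ft_force: [-0.1, -0.0, -1.1]
width: 0.0111
gripper_force: 60.0
[0.412      0.35181124 0.27025224]
t [ 0.23 -1.35  0.09] w [ 0.0515  0.0441 -0.0741]
3 tcp [0.53  0.187 0.212] butt [0.399 0.178 0.2  ]
6 tcp [0.53  0.228 0.218] butt [0.408 0.193 0.183]
9 tcp [0.521 0.267 0.228] butt [0.415 0.213 0.17 ]
12 tcp [0.501 0.3   0.241] butt [0.42  0.235 0.161]
15 tcp [0.473 0.327 0.254] butt [0.421 0.258 0.155]
18 tcp [0.438 0.345 0.265] butt [0.417 0.282 0.151]
```

```bash
python3 -m pendant '[{"tx":0.23,"ty":-1.35,"tz":0.09,"wx":0.0515,"wy":0.0441,"wz":-0.0741,"gripper":0},{"tx":0.23,"ty":-1.35,"tz":0.09,"wx":0.0515,"wy":0.0441,"wz":-0.0741,"gripper":0},{"tx":0.23,"ty":-1.35,"tz":0.09,"wx":0.0515,"wy":0.0441,"wz":-0.0741,"gripper":0},{"tx":0.23,"ty":-1.35,"tz":0.09,"wx":0.0515,"wy":0.0441,"wz":-0.0741,"gripper":0},{"tx":0.23,"ty":-1.35,"tz":0.09,"wx":0.0515,"wy":0.0441,"wz":-0.0741,"gripper":0},{"tx":0.23,"ty":-1.35,"tz":0.09,"wx":0.0515,"wy":0.0441,"wz":-0.0741,"gripper":0},{"tx":0.23,"ty":-1.35,"tz":0.09,"wx":0.0515,"wy":0.0441,"wz":-0.0741,"gripper":0},{"tx":0.23,"ty":-1.35,"tz":0.09,"wx":0.0515,"wy":0.0441,"wz":-0.0741,"gripper":0},{"tx":0.23,"ty":-1.35,"tz":0.09,"wx":0.0515,"wy":0.0441,"wz":-0.0741,"gripper":0},{"tx":0.23,"ty":-1.35,"tz":0.09,"wx":0.0515,"wy":0.0441,"wz":-0.0741,"gripper":0},{"tx":0.23,"ty":-1.35,"tz":0.09,"wx":0.0515,"wy":0.0441,"wz":-0.0741,"gripper":0},{"tx":0.23,"ty":-1.35,"tz":0.09,"wx":0.0515,"wy":0.0441,"wz":-0.0741,"gripper":0},{"tx":0.23,"ty":-1.35,"tz":0.09,"wx":0.0515,"wy":0.0441,"wz":-0.0741,"gripper":0},{"tx":0.23,"ty":-1.35,"tz":0.09,"wx":0.0515,"wy":0.0441,"wz":-0.0741,"gripper":0},{"tx":0.23,"ty":-1.35,"tz":0.09,"wx":0.0515,"wy":0.0441,"wz":-0.0741,"gripper":0},{"tx":0.23,"ty":-1.35,"tz":0.09,"wx":0.0515,"wy":0.0441,"wz":-0.0741,"gripper":0},{"tx":0.23,"ty":-1.35,"tz":0.09,"wx":0.0515,"wy":0.0441,"wz":-0.0741,"gripper":0},{"tx":0.23,"ty":-1.35,"tz":0.09,"wx":0.0515,"wy":0.0441,"wz":-0.0741,"gripper":0},{"tx":0.23,"ty":-1.35,"tz":0.09,"wx":0.0515,"wy":0.0441,"wz":-0.0741,"gripper":0},{"tx":0.23,"ty":-1.35,"tz":0.09,"wx":0.0515,"wy":0.0441,"wz":-0.0741,"gripper":0}]'
python3 -m pendant '[{"tx":0,"ty":0,"tz":0,"wx":0,"wy":0,"wz":0,"gripper":0},{"tx":0,"ty":0,"tz":0,"wx":0,"wy":0,"wz":0,"gripper":0}]'
python3 - <<'E'
from h import *
butt("red");b=np.array([-.1315,0,-.008])
p,r=ins("red",np.pi/2,.36,-.018,.02,.15,b);plan(p,r);s=telemetry.observe();print(s["joints"].round(3))
E
```

```text
time_s: 26.5
eef_pos: [0.4099, 0.3513, 0.268]
eef_rot: [0.581, 0.581, 0.401, -0.404]
ft_force: [0.3, -0.4, -0.7]
width: 0.0116
gripper_force: 60.0
time_s: 26.67
eef_pos: [0.4112, 0.3511, 0.2678]
eef_rot: [0.584, 0.58, 0.4, -0.403]
ft_force: [0.4, 0.0, -0.2]
width: 0.0114
gripper_force: 60.0
shift cm in start tool axes [0.14 0.04 0.  ] in end axes [0.14 0.04 0.  ] rotvec [ 0.0006  0.0016 -0.006 ]
[ 0.059 -0.29   2.273  1.258  1.377 -0.365]
```

```bash
python3 - <<'E'
from h import *
a=get_image("scene");m=masks(a)["red"]
print([(cv2.contourArea(c),cv2.boundingRect(c)) for c in blobs(m,10,5000)])
hs=cv2.cvtColor(a,cv2.COLOR_RGB2HSV);print(hs[230,355],hs[245,360])
b=get_image("top");cv2.imwrite("pics/s7.png",np.hstack([a[100:380,300:600],b[150:430,60:360]])[:,:,::-1])
E
```

```text
[]
[ 12 129 207] [ 11 136 143]
```

View pics/s7.png

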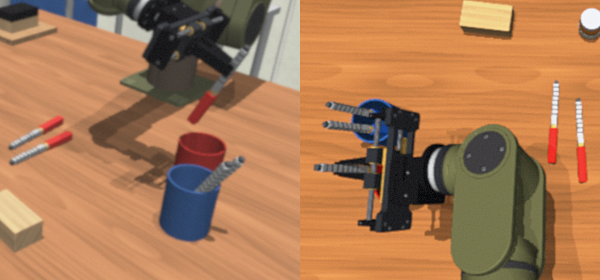

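The red file is held straight at (220,90) in the left crop, above the red cup. The red mask was too strict for the scene view, so I'll loosen it and verify.

```bash
sed -i 's|red=((H<4)|red=((H<6)|; s|(S>200)&(V>70)|(S>165)\&(V>70)|' h.py; python3 - <<'E'
from h import *
butt("red");print(proj("scene",[.412,.298,.148]))
E
```

```text
1064.0 [32. 45.] [478.8 244.7] world [0.4114 0.2817 0.0911] tool [-0.1923  0.     -0.0019]
1064.0 [32. 45.] [522.7 254. ] world [0.4116 0.3697 0.1115] tool [-0.1421  0.      0.0732]
174.5 [26.  8.] [371.1 233.2] world [ 0.4107  0.0015 -0.0048] tool [-0.381   0.     -0.2302]
174.5 [26.  8.] [347.9 244.8] world [ 0.4104 -0.075  -0.0727] tool [-0.4715  0.     -0.2779]
138.0 [23.  8.] [361.9 217.8] world [ 0.4107 -0.0313  0.024 ] tool [-0.3656  0.     -0.2711]
138.0 [23.  8.] [342.2 228.8] world [ 0.4104 -0.0977 -0.0348] tool [-0.4441 -0.     -0.3125]
276.0 [35. 10.] [511.9 192.9] world [0.4118 0.3249 0.2182] tool [-0.0582  0.     -0.0064]
276.0 [35. 10.] [490.8 221.1] world [0.4116 0.2964 0.1497] tool [-0.1323 -0.     -0.0089]
168.0 [19. 12.] [212. 120.] world [ 0.4097 -0.7064  0.1077] tool [-0.5257  0.     -0.9323]
168.0 [19. 12.] [193. 120.] world [ 0.4094 -0.8356  0.0773] tool [-0.5997 -0.     -1.0424]
[[491.25529011 222.26820276]]
```

Right on target. I'll lower, release and retreat.

```bash
python3 -m pendant '[{"tx":-1.5,"ty":0,"tz":0.56,"wx":0,"wy":0,"wz":0,"gripper":0},{"tx":-1.5,"ty":0,"tz":0.56,"wx":0,"wy":0,"wz":0,"gripper":0},{"tx":-1.5,"ty":0,"tz":0.56,"wx":0,"wy":0,"wz":0,"gripper":0},{"tx":-1.5,"ty":0,"tz":0.56,"wx":0,"wy":0,"wz":0,"gripper":0},{"tx":-1.5,"ty":0,"tz":0.56,"wx":0,"wy":0,"wz":0,"gripper":0},{"tx":-1.5,"ty":0,"tz":0.56,"wx":0,"wy":0,"wz":0,"gripper":0},{"tx":-1.5,"ty":0,"tz":0.56,"wx":0,"wy":0,"wz":0,"gripper":0},{"tx":-1.3,"ty":0,"tz":0.48,"wx":0,"wy":0,"wz":0,"gripper":0},{"tx":-0.8,"ty":0,"tz":0.3,"wx":0,"wy":0,"wz":0,"gripper":0},{"tx":0,"ty":0,"tz":0,"wx":0,"wy":0,"wz":0,"gripper":0},{"tx":0,"ty":0,"tz":0,"wx":0,"wy":0,"wz":0,"gripper":0}]'
python3 -m pendant '[{"tx":0,"ty":0,"tz":0,"wx":0,"wy":0,"wz":0,"gripper":0.3},{"tx":0,"ty":0,"tz":0,"wx":0,"wy":0,"wz":0,"gripper":0.3},{"tx":0,"ty":0,"tz":0,"wx":0,"wy":0,"wz":0,"gripper":0.3},{"tx":0,"ty":0,"tz":0,"wx":0,"wy":0,"wz":0,"gripper":0.3},{"tx":0,"ty":0,"tz":-2,"wx":0,"wy":0,"wz":0,"gripper":0.3},{"tx":0,"ty":0,"tz":-3,"wx":0,"wy":0,"wz":0,"gripper":0.3},{"tx":0,"ty":0,"tz":-4,"wx":0,"wy":0,"wz":0,"gripper":0.4},{"tx":2,"ty":0,"tz":-3,"wx":0,"wy":0,"wz":0,"gripper":0.4},{"tx":4,"ty":0,"tz":0,"wx":0,"wy":0,"wz":0,"gripper":0.4},{"tx":0,"ty":0,"tz":0,"wx":0,"wy":0,"wz":0,"gripper":0.4}]'
python3 - <<'E'
from h import *
import h
b=get_image("top");print(*files(b),sep="\n");pan3(b)
o=np.array([.5264,.0195]);th=-.031;g=o+.04*np.array([np.cos(th),np.sin(th)]);print(g)
h.G=-.05;go(np.array([*g,.09]),down(th))
E
```

```text
time_s: 27.78
eef_pos: [0.4118, 0.3511, 0.1364]
eef_rot: [0.582, 0.581, 0.402, -0.403]
ft_force: [0.3, -0.5, -1.3]
width: 0.0115
gripper_force: 60.0
time_s: 28.62
eef_pos: [0.4153, 0.2591, 0.2425]
eef_rot: [0.58, 0.583, 0.407, -0.399]
ft_force: [1.5, 0.5, 0.3]
width: 0.0379
gripper_force: 0.0

pan [504.1 302.9  25.5] 1813.0 [ 0.4645 -0.3839  0.028 ]
[0.56638078 0.0182602 ]
t [-0.63  1.75  0.15] w [-0.0476 -0.0468  0.0694]
3 tcp [0.465 0.252 0.218] butt [0.475 0.273 0.262]
6 tcp [0.51  0.232 0.192] butt [0.531 0.255 0.231]
9 tcp [0.545 0.199 0.164] butt [0.576 0.222 0.196]
12 tcp [0.569 0.156 0.137] butt [0.608 0.176 0.16 ]
15 tcp [0.579 0.107 0.113] butt [0.625 0.12  0.128]
18 tcp [0.575 0.054 0.097] butt [0.625 0.059 0.104]
```

```bash
python3 -m pendant '[{"tx":-0.63,"ty":1.75,"tz":0.15,"wx":-0.0476,"wy":-0.0468,"wz":0.0694,"gripper":0.35},{"tx":-0.63,"ty":1.75,"tz":0.15,"wx":-0.0476,"wy":-0.0468,"wz":0.0694,"gripper":0.35},{"tx":-0.63,"ty":1.75,"tz":0.15,"wx":-0.0476,"wy":-0.0468,"wz":0.0694,"gripper":0.35},{"tx":-0.63,"ty":1.75,"tz":0.15,"wx":-0.0476,"wy":-0.0468,"wz":0.0694,"gripper":0.35},{"tx":-0.63,"ty":1.75,"tz":0.15,"wx":-0.0476,"wy":-0.0468,"wz":0.0694,"gripper":0.35},{"tx":-0.63,"ty":1.75,"tz":0.15,"wx":-0.0476,"wy":-0.0468,"wz":0.0694,"gripper":0.35},{"tx":-0.63,"ty":1.75,"tz":0.15,"wx":-0.0476,"wy":-0.0468,"wz":0.0694,"gripper":0.35},{"tx":-0.63,"ty":1.75,"tz":0.15,"wx":-0.0476,"wy":-0.0468,"wz":0.0694,"gripper":0.35},{"tx":-0.63,"ty":1.75,"tz":0.15,"wx":-0.0476,"wy":-0.0468,"wz":0.0694,"gripper":0.35},{"tx":-0.63,"ty":1.75,"tz":0.15,"wx":-0.0476,"wy":-0.0468,"wz":0.0694,"gripper":0.35},{"tx":-0.63,"ty":1.75,"tz":0.15,"wx":-0.0476,"wy":-0.0468,"wz":0.0694,"gripper":0.35},{"tx":-0.63,"ty":1.75,"tz":0.15,"wx":-0.0476,"wy":-0.0468,"wz":0.0694,"gripper":0.35},{"tx":-0.63,"ty":1.75,"tz":0.15,"wx":-0.0476,"wy":-0.0468,"wz":0.0694,"gripper":0.35},{"tx":-0.63,"ty":1.75,"tz":0.15,"wx":-0.0476,"wy":-0.0468,"wz":0.0694,"gripper":0.35},{"tx":-0.63,"ty":1.75,"tz":0.15,"wx":-0.0476,"wy":-0.0468,"wz":0.0694,"gripper":0.35},{"tx":-0.63,"ty":1.75,"tz":0.15,"wx":-0.0476,"wy":-0.0468,"wz":0.0694,"gripper":0.35},{"tx":-0.63,"ty":1.75,"tz":0.15,"wx":-0.0476,"wy":-0.0468,"wz":0.0694,"gripper":0.35},{"tx":-0.63,"ty":1.75,"tz":0.15,"wx":-0.0476,"wy":-0.0468,"wz":0.0694,"gripper":0.35},{"tx":-0.63,"ty":1.75,"tz":0.15,"wx":-0.0476,"wy":-0.0468,"wz":0.0694,"gripper":0.35},{"tx":-0.63,"ty":1.75,"tz":0.15,"wx":-0.0476,"wy":-0.0468,"wz":0.0694,"gripper":0.35}]' 60
python3 -m pendant '[{"tx":0,"ty":0,"tz":0,"wx":0,"wy":0,"wz":0,"gripper":0.35},{"tx":0,"ty":0,"tz":0,"wx":0,"wy":0,"wz":0,"gripper":0.35}]'
python3 - <<'E'
from h import *
b=get_image("top");print(*files(b),sep="\n");pan3(b)
o=np.array([.5264,.0195]);th=-.031;g=o+.04*np.array([np.cos(th),np.sin(th)])
plan([*g,.001],down(th));a=get_image("scene");cv2.imwrite("pics/s8.png",np.hstack([a[100:380,300:600],b[150:430,60:360]])[:,:,::-1])
E
```

```text
time_s: 30.33
eef_pos: [0.5612, 0.0186, 0.0829]
eef_rot: [1.0, -0.016, -0.007, 0.001]
ft_force: [-0.1, -0.0, 0.3]
width: 0.0331
gripper_force: 0.0
time_s: 30.5
eef_pos: [0.5618, 0.0196, 0.083]
eef_rot: [1.0, -0.014, -0.005, -0.001]
ft_force: [-0.6, 0.7, -1.2]
width: 0.0333
gripper_force: 0.0
('red', array([ 0.4346, -0.0423]), array([0.0692, 0.0169]), 0.067, 'origin', array([ 0.487 , -0.0388]))
pan [504.5 302.5  25.5] 1804.0 [ 0.4654 -0.3848  0.028 ]
shift cm in start tool axes [0.55 0.15 8.23] in end axes [0.47 0.13 8.23] rotvec [-0.0015  0.0104  0.0033]
```

View pics/s8.png

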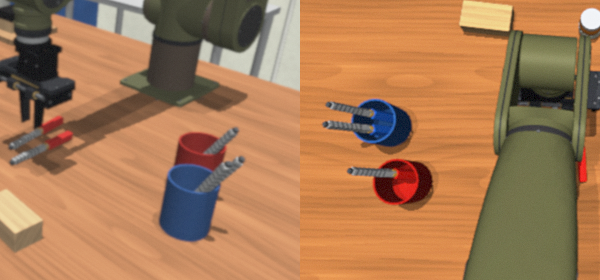

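Red file 1 leans in the red cup at (370,170) in the right crop; the gripper is above red file 2. Grasping it now.

```bash
python3 -m pendant '[{"tx":0.5,"ty":0.13,"tz":3,"wx":0,"wy":0.0104,"wz":0.0033,"gripper":0.35},{"tx":0,"ty":0,"tz":3,"wx":0,"wy":0,"wz":0,"gripper":0.35},{"tx":0,"ty":0,"tz":1.5,"wx":0,"wy":0,"wz":0,"gripper":0.35},{"tx":0,"ty":0,"tz":0.7,"wx":0,"wy":0,"wz":0,"gripper":0.35},{"tx":0,"ty":0,"tz":0,"wx":0,"wy":0,"wz":0,"gripper":0.35},{"tx":0,"ty":0,"tz":0,"wx":0,"wy":0,"wz":0,"gripper":0},{"tx":0,"ty":0,"tz":0,"wx":0,"wy":0,"wz":0,"gripper":0},{"tx":0,"ty":0,"tz":0,"wx":0,"wy":0,"wz":0,"gripper":0},{"tx":0,"ty":0,"tz":0,"wx":0,"wy":0,"wz":0,"gripper":0},{"tx":0,"ty":0,"tz":0,"wx":0,"wy":0,"wz":0,"gripper":0},{"tx":0,"ty":0,"tz":0,"wx":0,"wy":0,"wz":0,"gripper":0},{"tx":0,"ty":0,"tz":0,"wx":0,"wy":0,"wz":0,"gripper":0}]' 60
python3 -m pendant '[{"tx":0,"ty":0,"tz":-1,"wx":0,"wy":0,"wz":0,"gripper":0},{"tx":0,"ty":0,"tz":-2,"wx":0,"wy":0,"wz":0,"gripper":0},{"tx":0,"ty":0,"tz":-3,"wx":0,"wy":0,"wz":0,"gripper":0},{"tx":0,"ty":0,"tz":-3,"wx":0,"wy":0,"wz":0,"gripper":0},{"tx":0,"ty":0,"tz":-3,"wx":0,"wy":0,"wz":0,"gripper":0},{"tx":0,"ty":0,"tz":-3,"wx":0,"wy":0,"wz":0,"gripper":0},{"tx":0,"ty":0,"tz":-3,"wx":0,"wy":0,"wz":0,"gripper":0},{"tx":0,"ty":0,"tz":-3,"wx":0,"wy":0,"wz":0,"gripper":0},{"tx":0,"ty":0,"tz":0,"wx":0,"wy":0,"wz":0,"gripper":0},{"tx":0,"ty":0,"tz":0,"wx":0,"wy":0,"wz":0,"gripper":0}]'
python3 - <<'E'
from h import *
import h
butt("red")
b=np.array([-.132,0,-.0085]);h.G=.132;h.DZ=.0085
p,r=ins("red",np.pi/2,.27,-.013,-.024,.15,b);print(p);go(p,r)
E
```

```text
time_s: 31.6
eef_pos: [0.5673, 0.0176, 0.0027]
eef_rot: [1.0, -0.017, 0.001, -0.0]
ft_force: [-0.8, 0.4, 4.0]
width: 0.0111
gripper_force: 60.0
time_s: 32.43
eef_pos: [0.5679, 0.0174, 0.215]
eef_rot: [1.0, -0.017, 0.003, 0.0]
ft_force: [-1.1, 0.3, -2.3]
width: 0.0115
gripper_force: 60.0
826.5 [32. 46.] [478.5 244.1] world [-0.053   0.0379 -0.2035] tool [-0.6236 -0.      0.4149]
826.5 [32. 46.] [523.6 254.3] world [-0.3765  0.0485 -0.3704] tool [-0.9483  0.      0.5799]
136.0 [22.  8.] [361.1 218.1] world [0.47   0.0206 0.065 ] tool [-0.0989 -0.      0.1494]
136.0 [22.  8.] [342.4 229.4] world [0.5263 0.0187 0.0561] tool [-0.0426 -0.      0.1586]
180.5 [27.  9.] [377.1 147.3] world [0.4335 0.0219 0.224 ] tool [-0.1344 -0.     -0.0097]
180.5 [27.  9.] [351.9 155.7] world [0.5069 0.0194 0.2228] tool [-0.061   0.     -0.0082]
173.5 [18. 12.] [211. 120.] world [0.8171 0.0092 0.3576] tool [ 0.2501 -0.     -0.1412]
173.5 [18. 12.] [193. 120.] world [0.8475 0.0082 0.3635] tool [ 0.2806 -0.     -0.1469]
[0.368      0.3464006  0.27495054]
t [ 0.29 -2.14  0.31] w [ 0.0515  0.0497 -0.0676]
3 tcp [0.573 0.082 0.207] butt [0.444 0.06  0.193]
6 tcp [0.567 0.147 0.211] butt [0.448 0.103 0.173]
9 tcp [0.547 0.208 0.222] butt [0.446 0.149 0.16 ]
12 tcp [0.512 0.261 0.238] butt [0.436 0.196 0.153]
15 tcp [0.466 0.304 0.255] butt [0.417 0.24  0.15 ]
18 tcp [0.41  0.334 0.269] butt [0.39  0.279 0.15 ]
```

```bash
python3 -m pendant '[{"tx":0.29,"ty":-2.14,"tz":0.31,"wx":0.0515,"wy":0.0497,"wz":-0.0676,"gripper":0},{"tx":0.29,"ty":-2.14,"tz":0.31,"wx":0.0515,"wy":0.0497,"wz":-0.0676,"gripper":0},{"tx":0.29,"ty":-2.14,"tz":0.31,"wx":0.0515,"wy":0.0497,"wz":-0.0676,"gripper":0},{"tx":0.29,"ty":-2.14,"tz":0.31,"wx":0.0515,"wy":0.0497,"wz":-0.0676,"gripper":0},{"tx":0.29,"ty":-2.14,"tz":0.31,"wx":0.0515,"wy":0.0497,"wz":-0.0676,"gripper":0},{"tx":0.29,"ty":-2.14,"tz":0.31,"wx":0.0515,"wy":0.0497,"wz":-0.0676,"gripper":0},{"tx":0.29,"ty":-2.14,"tz":0.31,"wx":0.0515,"wy":0.0497,"wz":-0.0676,"gripper":0},{"tx":0.29,"ty":-2.14,"tz":0.31,"wx":0.0515,"wy":0.0497,"wz":-0.0676,"gripper":0},{"tx":0.29,"ty":-2.14,"tz":0.31,"wx":0.0515,"wy":0.0497,"wz":-0.0676,"gripper":0},{"tx":0.29,"ty":-2.14,"tz":0.31,"wx":0.0515,"wy":0.0497,"wz":-0.0676,"gripper":0},{"tx":0.29,"ty":-2.14,"tz":0.31,"wx":0.0515,"wy":0.0497,"wz":-0.0676,"gripper":0},{"tx":0.29,"ty":-2.14,"tz":0.31,"wx":0.0515,"wy":0.0497,"wz":-0.0676,"gripper":0},{"tx":0.29,"ty":-2.14,"tz":0.31,"wx":0.0515,"wy":0.0497,"wz":-0.0676,"gripper":0},{"tx":0.29,"ty":-2.14,"tz":0.31,"wx":0.0515,"wy":0.0497,"wz":-0.0676,"gripper":0},{"tx":0.29,"ty":-2.14,"tz":0.31,"wx":0.0515,"wy":0.0497,"wz":-0.0676,"gripper":0},{"tx":0.29,"ty":-2.14,"tz":0.31,"wx":0.0515,"wy":0.0497,"wz":-0.0676,"gripper":0},{"tx":0.29,"ty":-2.14,"tz":0.31,"wx":0.0515,"wy":0.0497,"wz":-0.0676,"gripper":0},{"tx":0.29,"ty":-2.14,"tz":0.31,"wx":0.0515,"wy":0.0497,"wz":-0.0676,"gripper":0},{"tx":0.29,"ty":-2.14,"tz":0.31,"wx":0.0515,"wy":0.0497,"wz":-0.0676,"gripper":0},{"tx":0.29,"ty":-2.14,"tz":0.31,"wx":0.0515,"wy":0.0497,"wz":-0.0676,"gripper":0}]'
python3 -m pendant '[{"tx":0,"ty":0,"tz":0,"wx":0,"wy":0,"wz":0,"gripper":0},{"tx":0,"ty":0,"tz":0,"wx":0,"wy":0,"wz":0,"gripper":0}]'
python3 - <<'E'
from h import *
butt("red");b=np.array([-.132,0,-.0085])
p,r=ins("red",np.pi/2,.27,-.013,-.024,.15,b);plan(p,r);p,r=ins("red",np.pi/2,.27,-.013,-.024,.012,b);plan(p,r);s=telemetry.observe();print(s["joints"].round(3))
E
```

```text
time_s: 34.15
eef_pos: [0.3662, 0.346, 0.2729]
eef_rot: [0.562, 0.563, 0.427, -0.43]
ft_force: [-0.6, -0.6, -1.6]
width: 0.0113
gripper_force: 60.0
time_s: 34.32
eef_pos: [0.3677, 0.3458, 0.2726]
eef_rot: [0.565, 0.561, 0.426, -0.429]
ft_force: [0.4, -0.5, -0.9]
width: 0.0116
gripper_force: 60.0
812.0 [31. 46.] [478.3 244.2] world [0.3662 0.2567 0.0629] tool [-0.2259 -0.     -0.0294]
812.0 [31. 46.] [522.9 254.6] world [0.3665 0.3518 0.0829] tool [-0.1811 -0.      0.0567]
137.0 [23.  8.] [361.8 217.7] world [ 0.3654 -0.073  -0.0085] tool [-0.3832 -0.     -0.3279]
137.0 [23.  8.] [341.8 229.2] world [ 0.3649 -0.1447 -0.0729] tool [-0.4646 -0.     -0.3796]
294.0 [35. 10.] [524.5 185.8] world [0.3673 0.3245 0.2186] tool [-0.0577  0.     -0.006 ]
294.0 [35. 10.] [506. 215.] world [0.3668 0.3017 0.1493] tool [-0.1306  0.     -0.0093]
171.5 [17. 12.] [211. 120.] world [ 0.3652 -0.7917  0.0787] tool [-0.4924 -0.     -1.0436]
171.5 [17. 12.] [194. 120.] world [ 0.3648 -0.9138  0.05  ] tool [-0.5529  0.     -1.1535]
shift cm in start tool axes [ 0.13 -0.04  0.03] in end axes [ 0.13 -0.04  0.03] rotvec [ 0.0001  0.0016 -0.0044]
shift cm in start tool axes [-1.317e+01  1.000e-02  3.730e+00] in end axes [-13.17  -0.04   3.71] rotvec [ 0.0001  0.0016 -0.0044]
[ 0.029 -0.39   2.382  1.333  1.435 -0.397]
```

```bash
python3 -m pendant '[{"tx":-1.6,"ty":0,"tz":0.45,"wx":0,"wy":0,"wz":0,"gripper":0},{"tx":-1.6,"ty":0,"tz":0.45,"wx":0,"wy":0,"wz":0,"gripper":0},{"tx":-1.6,"ty":0,"tz":0.45,"wx":0,"wy":0,"wz":0,"gripper":0},{"tx":-1.6,"ty":0,"tz":0.45,"wx":0,"wy":0,"wz":0,"gripper":0},{"tx":-1.6,"ty":0,"tz":0.45,"wx":0,"wy":0,"wz":0,"gripper":0},{"tx":-1.6,"ty":0,"tz":0.45,"wx":0,"wy":0,"wz":0,"gripper":0},{"tx":-1.6,"ty":0,"tz":0.45,"wx":0,"wy":0,"wz":0,"gripper":0},{"tx":-1.2,"ty":0,"tz":0.35,"wx":0,"wy":0,"wz":0,"gripper":0},{"tx":-0.7,"ty":0,"tz":0.2,"wx":0,"wy":0,"wz":0,"gripper":0},{"tx":0,"ty":0,"tz":0,"wx":0,"wy":0,"wz":0,"gripper":0},{"tx":0,"ty":0,"tz":0,"wx":0,"wy":0,"wz":0,"gripper":0}]'
python3 -m pendant '[{"tx":0,"ty":0,"tz":0,"wx":0,"wy":0,"wz":0,"gripper":0.3},{"tx":0,"ty":0,"tz":0,"wx":0,"wy":0,"wz":0,"gripper":0.3},{"tx":0,"ty":0,"tz":0,"wx":0,"wy":0,"wz":0,"gripper":0.3},{"tx":0,"ty":0,"tz":0,"wx":0,"wy":0,"wz":0,"gripper":0.3},{"tx":0,"ty":0,"tz":-2,"wx":0,"wy":0,"wz":0,"gripper":0.3},{"tx":0,"ty":0,"tz":-3,"wx":0,"wy":0,"wz":0,"gripper":0.3},{"tx":0,"ty":0,"tz":-4,"wx":0,"wy":0,"wz":0,"gripper":0.4},{"tx":2,"ty":0,"tz":-3,"wx":0,"wy":0,"wz":0,"gripper":0.4},{"tx":4,"ty":0,"tz":0,"wx":0,"wy":0,"wz":0,"gripper":0.4},{"tx":0,"ty":0,"tz":0,"wx":0,"wy":0,"wz":0,"gripper":0.4}]'
python3 - <<'E'
from h import *
import h
b=get_image("top");print(*files(b),sep="\n");pan3(b)
o=np.array([.4884,-.0385]);th=.074;g=o+.04*np.array([np.cos(th),np.sin(th)]);print(g)
h.G=-.05;go(np.array([*g,.10]),down(th))
E
```

```text
time_s: 35.28
eef_pos: [0.369, 0.3466, 0.1393]
eef_rot: [0.563, 0.563, 0.428, -0.428]
ft_force: [0.3, -0.8, -0.2]
width: 0.0121
gripper_force: 60.0
time_s: 36.12
eef_pos: [0.3719, 0.2457, 0.2364]
eef_rot: [0.561, 0.565, 0.433, -0.424]
ft_force: [1.3, -0.9, 0.1]
width: 0.0379
gripper_force: 0.0

pan [504.  303.   25.5] 1804.5 [ 0.4643 -0.3837  0.028 ]
[ 0.52829053 -0.0355427 ]
t [-0.76  1.84 -0.1 ] w [-0.0477 -0.0521  0.0635]
3 tcp [0.424 0.233 0.211] butt [0.433 0.25  0.256]
6 tcp [0.47  0.206 0.184] butt [0.489 0.227 0.224]
9 tcp [0.506 0.166 0.156] butt [0.535 0.19  0.19 ]
12 tcp [0.529 0.118 0.131] butt [0.567 0.139 0.157]
15 tcp [0.539 0.062 0.112] butt [0.584 0.079 0.128]
18 tcp [0.536 0.004 0.101] butt [0.585 0.013 0.108]
```

```bash
python3 -m pendant '[{"tx":-0.76,"ty":1.84,"tz":-0.1,"wx":-0.0477,"wy":-0.0521,"wz":0.0635,"gripper":0.4},{"tx":-0.76,"ty":1.84,"tz":-0.1,"wx":-0.0477,"wy":-0.0521,"wz":0.0635,"gripper":0.4},{"tx":-0.76,"ty":1.84,"tz":-0.1,"wx":-0.0477,"wy":-0.0521,"wz":0.0635,"gripper":0.4},{"tx":-0.76,"ty":1.84,"tz":-0.1,"wx":-0.0477,"wy":-0.0521,"wz":0.0635,"gripper":0.4},{"tx":-0.76,"ty":1.84,"tz":-0.1,"wx":-0.0477,"wy":-0.0521,"wz":0.0635,"gripper":0.4},{"tx":-0.76,"ty":1.84,"tz":-0.1,"wx":-0.0477,"wy":-0.0521,"wz":0.0635,"gripper":0.4},{"tx":-0.76,"ty":1.84,"tz":-0.1,"wx":-0.0477,"wy":-0.0521,"wz":0.0635,"gripper":0.4},{"tx":-0.76,"ty":1.84,"tz":-0.1,"wx":-0.0477,"wy":-0.0521,"wz":0.0635,"gripper":0.4},{"tx":-0.76,"ty":1.84,"tz":-0.1,"wx":-0.0477,"wy":-0.0521,"wz":0.0635,"gripper":0.4},{"tx":-0.76,"ty":1.84,"tz":-0.1,"wx":-0.0477,"wy":-0.0521,"wz":0.0635,"gripper":0.4},{"tx":-0.76,"ty":1.84,"tz":-0.1,"wx":-0.0477,"wy":-0.0521,"wz":0.0635,"gripper":0.4},{"tx":-0.76,"ty":1.84,"tz":-0.1,"wx":-0.0477,"wy":-0.0521,"wz":0.0635,"gripper":0.4},{"tx":-0.76,"ty":1.84,"tz":-0.1,"wx":-0.0477,"wy":-0.0521,"wz":0.0635,"gripper":0.4},{"tx":-0.76,"ty":1.84,"tz":-0.1,"wx":-0.0477,"wy":-0.0521,"wz":0.0635,"gripper":0.4},{"tx":-0.76,"ty":1.84,"tz":-0.1,"wx":-0.0477,"wy":-0.0521,"wz":0.0635,"gripper":0.4},{"tx":-0.76,"ty":1.84,"tz":-0.1,"wx":-0.0477,"wy":-0.0521,"wz":0.0635,"gripper":0.4},{"tx":-0.76,"ty":1.84,"tz":-0.1,"wx":-0.0477,"wy":-0.0521,"wz":0.0635,"gripper":0.4},{"tx":-0.76,"ty":1.84,"tz":-0.1,"wx":-0.0477,"wy":-0.0521,"wz":0.0635,"gripper":0.4},{"tx":-0.76,"ty":1.84,"tz":-0.1,"wx":-0.0477,"wy":-0.0521,"wz":0.0635,"gripper":0.4},{"tx":-0.76,"ty":1.84,"tz":-0.1,"wx":-0.0477,"wy":-0.0521,"wz":0.0635,"gripper":0.4}]' 60
python3 -m pendant '[{"tx":0,"ty":0,"tz":0,"wx":0,"wy":0,"wz":0,"gripper":0.4},{"tx":0,"ty":0,"tz":0,"wx":0,"wy":0,"wz":0,"gripper":0.4}]'
python3 - <<'E'
from h import *
b=get_image("top");print(*files(b),sep="\n");pan3(b)
o=np.array([.4884,-.0385]);th=.074;g=o+.04*np.array([np.cos(th),np.sin(th)])
plan([*g,.001],down(th));a=get_image("scene")
B=cv2.resize(b[200:400,70:250],None,fx=2,fy=2,interpolation=cv2.INTER_CUBIC);A=cv2.resize(a[200:400,420:560],None,fx=2,fy=2,interpolation=cv2.INTER_CUBIC)
cv2.imwrite("pics/s9.png",np.hstack([A,B])[:,:,::-1])
E
```

```text
time_s: 37.83
eef_pos: [0.5236, -0.034, 0.0915]
eef_rot: [0.999, 0.037, -0.008, 0.0]
ft_force: [-0.5, 0.5, -0.6]
width: 0.0382
gripper_force: 0.0
time_s: 38.0
eef_pos: [0.5243, -0.0329, 0.0917]
eef_rot: [0.999, 0.039, -0.006, -0.002]
ft_force: [-0.0, 0.8, -0.1]
width: 0.0379
gripper_force: 0.0

pan [525.5 298.2  25.3] 1785.5 [ 0.4753 -0.4296  0.028 ]
shift cm in start tool axes [0.49 0.34 9.09] in end axes [0.39 0.3  9.09] rotvec [-0.0044  0.0109  0.0042]
```

View pics/s9.png

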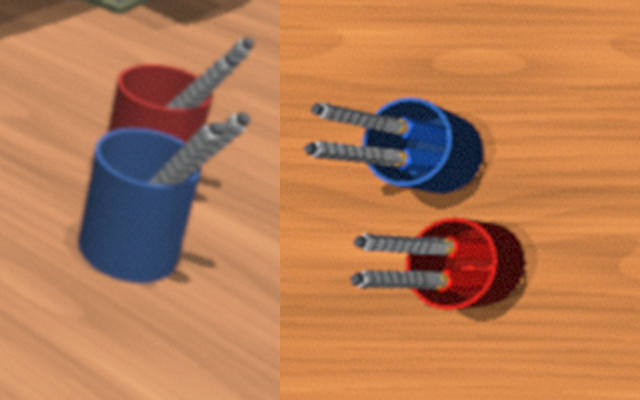

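Two red files stand in the red cup with a gap between them. The pan has been knocked to (0.475,-0.430), pixel (525,298), so before the last file I push it back from its far side.

```bash
python3 - <<'E'
from h import *
import h
pan3()
pan_=np.array([.4753,-.4296]);pl=np.array([.4654,-.385]);d=(pl-pan_);L=np.linalg.norm(d);d/=L;st=pan_-.09*d;print(d,L,st,pl-.0555*d)
h.G=0;go(np.array([*st,.12]),down(np.arctan2(d[1],d[0])),18)
E
```

```text
pan [526.  298.5  25.3] 1787.0 [ 0.4746 -0.4307  0.028 ]
[-0.21669869  0.97623854] 0.045685555704182895 [ 0.49480288 -0.51746147] [ 0.47742678 -0.43918124]
t [-2.48  1.79 -0.15] w [-0.0007  0.0003 -0.0951]
3 tcp [ 0.46  -0.098  0.097] butt [ 0.46  -0.099  0.099]
6 tcp [ 0.417 -0.179  0.102] butt [ 0.417 -0.179  0.104]
9 tcp [ 0.399 -0.269  0.107] butt [ 0.399 -0.269  0.109]
12 tcp [ 0.407 -0.36   0.111] butt [ 0.407 -0.36   0.113]
15 tcp [ 0.44  -0.445  0.116] butt [ 0.44  -0.445  0.118]
18 tcp [ 0.495 -0.518  0.12 ] butt [ 0.495 -0.518  0.122]
```

```bash
python3 -m pendant '[{"tx":-2.48,"ty":1.79,"tz":-0.15,"wx":0,"wy":0,"wz":-0.0951,"gripper":0.8},{"tx":-2.48,"ty":1.79,"tz":-0.15,"wx":0,"wy":0,"wz":-0.0951,"gripper":0.8},{"tx":-2.48,"ty":1.79,"tz":-0.15,"wx":0,"wy":0,"wz":-0.0951,"gripper":0.8},{"tx":-2.48,"ty":1.79,"tz":-0.15,"wx":0,"wy":0,"wz":-0.0951,"gripper":0.8},{"tx":-2.48,"ty":1.79,"tz":-0.15,"wx":0,"wy":0,"wz":-0.0951,"gripper":0.8},{"tx":-2.48,"ty":1.79,"tz":-0.15,"wx":0,"wy":0,"wz":-0.0951,"gripper":0.8},{"tx":-2.48,"ty":1.79,"tz":-0.15,"wx":0,"wy":0,"wz":-0.0951,"gripper":0.8},{"tx":-2.48,"ty":1.79,"tz":-0.15,"wx":0,"wy":0,"wz":-0.0951,"gripper":0.8},{"tx":-2.48,"ty":1.79,"tz":-0.15,"wx":0,"wy":0,"wz":-0.0951,"gripper":0.8},{"tx":-2.48,"ty":1.79,"tz":-0.15,"wx":0,"wy":0,"wz":-0.0951,"gripper":0.8},{"tx":-2.48,"ty":1.79,"tz":-0.15,"wx":0,"wy":0,"wz":-0.0951,"gripper":0.8},{"tx":-2.48,"ty":1.79,"tz":-0.15,"wx":0,"wy":0,"wz":-0.0951,"gripper":0.8},{"tx":-2.48,"ty":1.79,"tz":-0.15,"wx":0,"wy":0,"wz":-0.0951,"gripper":0.8},{"tx":-2.48,"ty":1.79,"tz":-0.15,"wx":0,"wy":0,"wz":-0.0951,"gripper":0.8},{"tx":-2.48,"ty":1.79,"tz":-0.15,"wx":0,"wy":0,"wz":-0.0951,"gripper":0.8},{"tx":-2.48,"ty":1.79,"tz":-0.15,"wx":0,"wy":0,"wz":-0.0951,"gripper":0.8},{"tx":-2.48,"ty":1.79,"tz":-0.15,"wx":0,"wy":0,"wz":-0.0951,"gripper":0.8},{"tx":-2.48,"ty":1.79,"tz":-0.15,"wx":0,"wy":0,"wz":-0.0951,"gripper":0.8},{"tx":0,"ty":0,"tz":0,"wx":0,"wy":0,"wz":0,"gripper":0.8},{"tx":0,"ty":0,"tz":0,"wx":0,"wy":0,"wz":0,"gripper":0.8}]'
python3 - <<'E'
from h import *
d=np.array([-.2167,.9762]);plan([.4948,-.5175,.011],down(np.arctan2(d[1],d[0])));pan3()
E
```

```text
time_s: 39.82
eef_pos: [0.4956, -0.5189, 0.1186]
eef_rot: [0.626, 0.779, -0.002, -0.005]
ft_force: [0.2, 0.7, -0.4]
width: 0.076
gripper_force: 0.0
shift cm in start tool axes [ 0.1   0.05 10.76] in end axes [ 0.15 -0.05 10.76] rotvec [-0.0096 -0.005  -0.0016]
pan [525.  297.2  23.6] 1382.0 [ 0.4774 -0.4287  0.028 ]
```

```bash
python3 -m pendant '[{"tx":0,"ty":0,"tz":4,"wx":-0.0096,"wy":-0.005,"wz":0,"gripper":0.8},{"tx":0,"ty":0,"tz":4,"wx":0,"wy":0,"wz":0,"gripper":0.8},{"tx":0,"ty":0,"tz":1.8,"wx":0,"wy":0,"wz":0,"gripper":0.8},{"tx":0,"ty":0,"tz":0.9,"wx":0,"wy":0,"wz":0,"gripper":0.8},{"tx":0,"ty":0,"tz":0,"wx":0,"wy":0,"wz":0,"gripper":0.8},{"tx":1,"ty":0,"tz":0,"wx":0,"wy":0,"wz":0,"gripper":0.8},{"tx":1,"ty":0,"tz":0,"wx":0,"wy":0,"wz":0,"gripper":0.8},{"tx":1,"ty":0,"tz":0,"wx":0,"wy":0,"wz":0,"gripper":0.8},{"tx":1,"ty":0,"tz":0,"wx":0,"wy":0,"wz":0,"gripper":0.8},{"tx":1,"ty":0,"tz":0,"wx":0,"wy":0,"wz":0,"gripper":0.8},{"tx":1,"ty":0,"tz":0,"wx":0,"wy":0,"wz":0,"gripper":0.8},{"tx":0.8,"ty":0,"tz":0,"wx":0,"wy":0,"wz":0,"gripper":0.8},{"tx":0.6,"ty":0,"tz":0,"wx":0,"wy":0,"wz":0,"gripper":0.8},{"tx":0.4,"ty":0,"tz":0,"wx":0,"wy":0,"wz":0,"gripper":0.8},{"tx":0.3,"ty":0,"tz":0,"wx":0,"wy":0,"wz":0,"gripper":0.8},{"tx":0,"ty":0,"tz":0,"wx":0,"wy":0,"wz":0,"gripper":0.8},{"tx":0,"ty":0,"tz":0,"wx":0,"wy":0,"wz":0,"gripper":0.8}]'
python3 -m pendant '[{"tx":-1,"ty":0,"tz":0,"wx":0,"wy":0,"wz":0,"gripper":0.8},{"tx":-3,"ty":0,"tz":0,"wx":0,"wy":0,"wz":0,"gripper":0.8},{"tx":-2,"ty":0,"tz":-3,"wx":0,"wy":0,"wz":0,"gripper":0.8},{"tx":0,"ty":0,"tz":-4,"wx":0,"wy":0,"wz":0,"gripper":0.8},{"tx":0,"ty":0,"tz":-4,"wx":0,"wy":0,"wz":0,"gripper":0.8},{"tx":0,"ty":0,"tz":0,"wx":0,"wy":0,"wz":0,"gripper":0.8}]'
python3 - <<'E'
from h import *
import h
b=get_image("top");print(*files(b),sep="\n");pan3(b)
o=np.array([.4884,-.0385]);th=.074;g=o+.04*np.array([np.cos(th),np.sin(th)])
h.G=0;go(np.array([*g,.10]),down(th),18)
E
```

```text
time_s: 41.28
eef_pos: [0.4784, -0.4406, 0.0141]
eef_rot: [0.626, 0.78, -0.001, 0.002]
ft_force: [2.4, -3.6, 5.2]
width: 0.0762
gripper_force: 3.1
time_s: 41.78
eef_pos: [0.4928, -0.5014, 0.1308]
eef_rot: [0.627, 0.779, -0.001, 0.005]
ft_force: [0.2, -0.6, 3.2]
width: 0.0764
gripper_force: 0.0
('red', array([ 0.4359, -0.0423]), array([0.0719, 0.0172]), 0.061, 'origin', array([ 0.4883, -0.0391]))
pan [504.1 302.1  24.9] 1717.5 [ 0.4662 -0.384   0.028 ]
t [ 2.55 -1.44  0.14] w [0.0004 0.0001 0.0952]
3 tcp [ 0.44  -0.43   0.122] butt [ 0.44  -0.43   0.124]
6 tcp [ 0.41  -0.347  0.118] butt [ 0.41  -0.347  0.12 ]
9 tcp [ 0.404 -0.26   0.113] butt [ 0.404 -0.26   0.115]
12 tcp [ 0.423 -0.175  0.109] butt [ 0.423 -0.175  0.111]
15 tcp [ 0.466 -0.098  0.104] butt [ 0.466 -0.098  0.106]
18 tcp [ 0.528 -0.037  0.1  ] butt [ 0.528 -0.036  0.102]
```

The pan is centred on the plate again at (0.466,-0.384). Back to the last file.

```bash
python3 -m pendant '[{"tx":2.55,"ty":-1.44,"tz":0.14,"wx":0,"wy":0,"wz":0.0952,"gripper":0.4},{"tx":2.55,"ty":-1.44,"tz":0.14,"wx":0,"wy":0,"wz":0.0952,"gripper":0.4},{"tx":2.55,"ty":-1.44,"tz":0.14,"wx":0,"wy":0,"wz":0.0952,"gripper":0.4},{"tx":2.55,"ty":-1.44,"tz":0.14,"wx":0,"wy":0,"wz":0.0952,"gripper":0.4},{"tx":2.55,"ty":-1.44,"tz":0.14,"wx":0,"wy":0,"wz":0.0952,"gripper":0.4},{"tx":2.55,"ty":-1.44,"tz":0.14,"wx":0,"wy":0,"wz":0.0952,"gripper":0.4},{"tx":2.55,"ty":-1.44,"tz":0.14,"wx":0,"wy":0,"wz":0.0952,"gripper":0.4},{"tx":2.55,"ty":-1.44,"tz":0.14,"wx":0,"wy":0,"wz":0.0952,"gripper":0.4},{"tx":2.55,"ty":-1.44,"tz":0.14,"wx":0,"wy":0,"wz":0.0952,"gripper":0.4},{"tx":2.55,"ty":-1.44,"tz":0.14,"wx":0,"wy":0,"wz":0.0952,"gripper":0.4},{"tx":2.55,"ty":-1.44,"tz":0.14,"wx":0,"wy":0,"wz":0.0952,"gripper":0.4},{"tx":2.55,"ty":-1.44,"tz":0.14,"wx":0,"wy":0,"wz":0.0952,"gripper":0.4},{"tx":2.55,"ty":-1.44,"tz":0.14,"wx":0,"wy":0,"wz":0.0952,"gripper":0.4},{"tx":2.55,"ty":-1.44,"tz":0.14,"wx":0,"wy":0,"wz":0.0952,"gripper":0.4},{"tx":2.55,"ty":-1.44,"tz":0.14,"wx":0,"wy":0,"wz":0.0952,"gripper":0.4},{"tx":2.55,"ty":-1.44,"tz":0.14,"wx":0,"wy":0,"wz":0.0952,"gripper":0.4},{"tx":2.55,"ty":-1.44,"tz":0.14,"wx":0,"wy":0,"wz":0.0952,"gripper":0.4},{"tx":2.55,"ty":-1.44,"tz":0.14,"wx":0,"wy":0,"wz":0.0952,"gripper":0.4},{"tx":0,"ty":0,"tz":0,"wx":0,"wy":0,"wz":0,"gripper":0.4},{"tx":0,"ty":0,"tz":0,"wx":0,"wy":0,"wz":0,"gripper":0.4}]'
python3 - <<'E'
from h import *
o=np.array([.4883,-.0387]);th=.07;g=o+.04*np.array([np.cos(th),np.sin(th)])
plan([*g,.001],down(th));pan3()
E
```

```text
time_s: 43.5
eef_pos: [0.5248, -0.0331, 0.0938]
eef_rot: [0.999, 0.039, -0.003, -0.0]
ft_force: [-0.4, -0.0, -0.1]
width: 0.038
gripper_force: 0.0
shift cm in start tool axes [0.37 0.31 9.28] in end axes [0.32 0.3  9.28] rotvec [-0.0006  0.0065  0.0072]
pan [504.7 301.9  25.3] 1795.5 [ 0.4666 -0.3854  0.028 ]
```

```bash
python3 -m pendant '[{"tx":0.35,"ty":0.3,"tz":3.5,"wx":0,"wy":0.0065,"wz":0.0072,"gripper":0.4},{"tx":0,"ty":0,"tz":3.5,"wx":0,"wy":0,"wz":0,"gripper":0.4},{"tx":0,"ty":0,"tz":1.5,"wx":0,"wy":0,"wz":0,"gripper":0.4},{"tx":0,"ty":0,"tz":0.7,"wx":0,"wy":0,"wz":0,"gripper":0.4},{"tx":0,"ty":0,"tz":0,"wx":0,"wy":0,"wz":0,"gripper":0.4},{"tx":0,"ty":0,"tz":0,"wx":0,"wy":0,"wz":0,"gripper":0},{"tx":0,"ty":0,"tz":0,"wx":0,"wy":0,"wz":0,"gripper":0},{"tx":0,"ty":0,"tz":0,"wx":0,"wy":0,"wz":0,"gripper":0},{"tx":0,"ty":0,"tz":0,"wx":0,"wy":0,"wz":0,"gripper":0},{"tx":0,"ty":0,"tz":0,"wx":0,"wy":0,"wz":0,"gripper":0},{"tx":0,"ty":0,"tz":0,"wx":0,"wy":0,"wz":0,"gripper":0},{"tx":0,"ty":0,"tz":0,"wx":0,"wy":0,"wz":0,"gripper":0}]' 60
python3 -m pendant '[{"tx":0,"ty":0,"tz":-1,"wx":0,"wy":0,"wz":0,"gripper":0},{"tx":0,"ty":0,"tz":-2,"wx":0,"wy":0,"wz":0,"gripper":0},{"tx":0,"ty":0,"tz":-3,"wx":0,"wy":0,"wz":0,"gripper":0},{"tx":0,"ty":0,"tz":-3,"wx":0,"wy":0,"wz":0,"gripper":0},{"tx":0,"ty":0,"tz":-3,"wx":0,"wy":0,"wz":0,"gripper":0},{"tx":0,"ty":0,"tz":-3,"wx":0,"wy":0,"wz":0,"gripper":0},{"tx":0,"ty":0,"tz":-3,"wx":0,"wy":0,"wz":0,"gripper":0},{"tx":0,"ty":0,"tz":-3,"wx":0,"wy":0,"wz":0,"gripper":0},{"tx":0,"ty":0,"tz":0,"wx":0,"wy":0,"wz":0,"gripper":0},{"tx":0,"ty":0,"tz":0,"wx":0,"wy":0,"wz":0,"gripper":0}]'
python3 - <<'E'
from h import *
import h
butt("red")
print(ray("top",[(156,322.5),(152.5,341)],.08).round(4),ray("top",[(110,321),(109,339.5)],.168).round(4))
b=np.array([-.132,0,-.0085]);h.G=.132;h.DZ=.0085
p,r=ins("red",np.pi/2,.25,-.024,-.001,.16,b);print(p);go(p,r)
cv2.imwrite("pics/s10.png",cv2.resize(get_image("top")[280:380,90:210],None,fx=6,fy=6,interpolation=cv2.INTER_CUBIC)[:,:,::-1])
E
```

```text
time_s: 44.55
eef_pos: [0.5313, -0.0374, 0.0056]
eef_rot: [0.999, 0.034, 0.004, 0.001]
ft_force: [-0.9, -0.5, 5.1]
width: 0.0115
gripper_force: 60.0
time_s: 45.38
eef_pos: [0.5303, -0.0373, 0.2172]
eef_rot: [0.999, 0.034, 0.006, 0.001]
ft_force: [-1.1, -0.9, -2.3]
width: 0.0111
gripper_force: 60.0
875.0 [32. 46.] [478.3 244.4] world [-0.3047 -0.0947 -0.3652] tool [-0.8433  0.      0.573 ]
875.0 [32. 46.] [523.1 254.2] world [-0.8038 -0.1288 -0.6324] tool [-1.3466  0.      0.8347]
143.5 [23.  8.] [367.1 135.1] world [ 0.3924 -0.0465  0.224 ] tool [-0.1381  0.     -0.0083]
143.5 [23.  8.] [346.2 143.8] world [ 0.4632 -0.0418  0.2213] tool [-0.0672  0.     -0.0049]
171.5 [18. 13.] [212.  120.5] world [ 0.7995 -0.0189  0.3466] tool [ 0.2713  0.     -0.1265]
171.5 [18. 13.] [194.  120.5] world [ 0.833  -0.0167  0.354 ] tool [ 0.3049  0.     -0.1334]
[[0.4097 0.3265 0.08  ]
 [0.3738 0.3303 0.08  ]] [[0.4094 0.3791 0.168 ]
 [0.3768 0.3775 0.168 ]]
[0.391      0.33289308 0.28579351]
t [ 0.77 -2.04  0.56] w [ 0.0493  0.0522 -0.0629]
3 tcp [0.545 0.027 0.202] butt [ 0.417 -0.006  0.187]
6 tcp [0.549 0.094 0.201] butt [0.434 0.043 0.162]
9 tcp [0.539 0.161 0.211] butt [0.443 0.097 0.147]
12 tcp [0.516 0.221 0.228] butt [0.443 0.153 0.141]
15 tcp [0.479 0.273 0.249] butt [0.433 0.209 0.143]
18 tcp [0.43  0.314 0.272] butt [0.412 0.261 0.152]
```

View pics/s10.png

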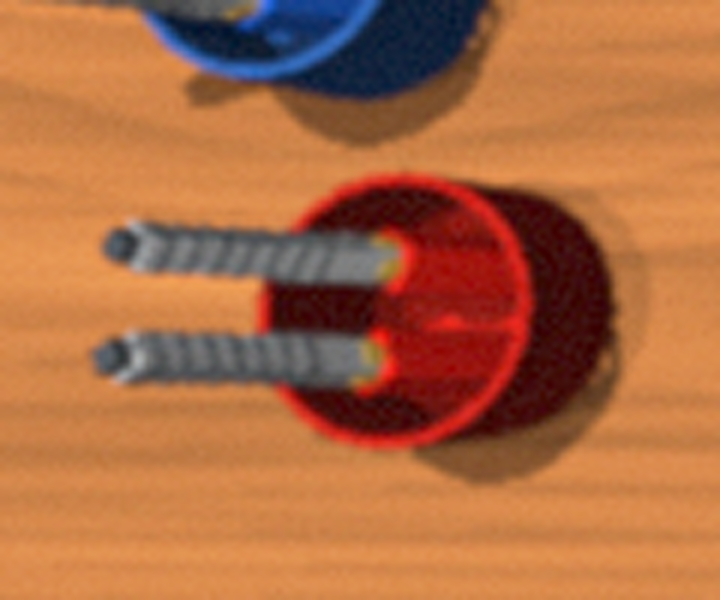

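The two red files lean forward with ferrules at (395,255) and (370,360) in the crop, which puts their handles only about 18 mm apart. So the third goes in near-vertical at the front of the cup, centred at x≈0.392.

```bash
python3 - <<'E'
from h import *
import h
b=np.array([-.133,0,-.009]);h.G=.133;h.DZ=.009
p,r=ins("red",np.pi/2,.04,.024,0,.17,b);print(p);go(p,r)
E
```

```text
[0.392      0.35431138 0.30253371]
t [ 0.8  -2.15  0.7 ] w [ 0.0567  0.0603 -0.0587]
3 tcp [0.545 0.031 0.197] butt [ 0.417 -0.     0.18 ]
6 tcp [0.551 0.103 0.196] butt [0.435 0.055 0.151]
9 tcp [0.543 0.173 0.208] butt [0.446 0.117 0.135]
12 tcp [0.52  0.238 0.229] butt [0.448 0.183 0.131]
15 tcp [0.483 0.293 0.256] butt [0.438 0.247 0.139]
18 tcp [0.432 0.335 0.284] butt [0.414 0.305 0.155]
```

```bash
python3 -m pendant '[{"tx":0.8,"ty":-2.15,"tz":0.7,"wx":0.0567,"wy":0.0603,"wz":-0.0587,"gripper":0},{"tx":0.8,"ty":-2.15,"tz":0.7,"wx":0.0567,"wy":0.0603,"wz":-0.0587,"gripper":0},{"tx":0.8,"ty":-2.15,"tz":0.7,"wx":0.0567,"wy":0.0603,"wz":-0.0587,"gripper":0},{"tx":0.8,"ty":-2.15,"tz":0.7,"wx":0.0567,"wy":0.0603,"wz":-0.0587,"gripper":0},{"tx":0.8,"ty":-2.15,"tz":0.7,"wx":0.0567,"wy":0.0603,"wz":-0.0587,"gripper":0},{"tx":0.8,"ty":-2.15,"tz":0.7,"wx":0.0567,"wy":0.0603,"wz":-0.0587,"gripper":0},{"tx":0.8,"ty":-2.15,"tz":0.7,"wx":0.0567,"wy":0.0603,"wz":-0.0587,"gripper":0},{"tx":0.8,"ty":-2.15,"tz":0.7,"wx":0.0567,"wy":0.0603,"wz":-0.0587,"gripper":0},{"tx":0.8,"ty":-2.15,"tz":0.7,"wx":0.0567,"wy":0.0603,"wz":-0.0587,"gripper":0},{"tx":0.8,"ty":-2.15,"tz":0.7,"wx":0.0567,"wy":0.0603,"wz":-0.0587,"gripper":0},{"tx":0.8,"ty":-2.15,"tz":0.7,"wx":0.0567,"wy":0.0603,"wz":-0.0587,"gripper":0},{"tx":0.8,"ty":-2.15,"tz":0.7,"wx":0.0567,"wy":0.0603,"wz":-0.0587,"gripper":0},{"tx":0.8,"ty":-2.15,"tz":0.7,"wx":0.0567,"wy":0.0603,"wz":-0.0587,"gripper":0},{"tx":0.8,"ty":-2.15,"tz":0.7,"wx":0.0567,"wy":0.0603,"wz":-0.0587,"gripper":0},{"tx":0.8,"ty":-2.15,"tz":0.7,"wx":0.0567,"wy":0.0603,"wz":-0.0587,"gripper":0},{"tx":0.8,"ty":-2.15,"tz":0.7,"wx":0.0567,"wy":0.0603,"wz":-0.0587,"gripper":0},{"tx":0.8,"ty":-2.15,"tz":0.7,"wx":0.0567,"wy":0.0603,"wz":-0.0587,"gripper":0},{"tx":0.8,"ty":-2.15,"tz":0.7,"wx":0.0567,"wy":0.0603,"wz":-0.0587,"gripper":0},{"tx":0.8,"ty":-2.15,"tz":0.7,"wx":0.0567,"wy":0.0603,"wz":-0.0587,"gripper":0},{"tx":0.8,"ty":-2.15,"tz":0.7,"wx":0.0567,"wy":0.0603,"wz":-0.0587,"gripper":0}]'
python3 -m pendant '[{"tx":0,"ty":0,"tz":0,"wx":0,"wy":0,"wz":0,"gripper":0},{"tx":0,"ty":0,"tz":0,"wx":0,"wy":0,"wz":0,"gripper":0}]'
python3 - <<'E'
from h import *
butt("red");s=telemetry.observe();print(s["joints"].round(3),s["eef_pos"])
b=np.array([-.133,0,-.009])
p,r=ins("red",np.pi/2,.04,.028,0,.17,b);plan(p,r)
p,r=ins("red",np.pi/2,.04,.022,0,.02,b);plan(p,r)
E
```

```text
time_s: 47.15
eef_pos: [0.3906, 0.3545, 0.3004]
eef_rot: [0.509, 0.51, 0.489, -0.491]
ft_force: [0.2, 0.6, -1.9]
width: 0.0111
gripper_force: 60.0
time_s: 47.32
eef_pos: [0.3917, 0.3543, 0.2998]
eef_rot: [0.512, 0.509, 0.488, -0.49]
ft_force: [-0.8, 0.6, -1.8]
width: 0.0111
gripper_force: 60.0
831.0 [32. 46.] [478.4 245.8] world [0.3906 0.2705 0.0751] tool [-0.228   0.     -0.0741]
831.0 [32. 46.] [523.4 253.5] world [0.3908 0.3621 0.1004] tool [-0.1989 -0.      0.0163]
347.5 [37. 11.] [533.  182.4] world [0.3914 0.3485 0.2407] tool [-0.0593 -0.     -0.0033]
347.5 [37. 11.] [521.2 217.8] world [0.3911 0.3426 0.1682] tool [-0.132   0.     -0.0061]
171.5 [18. 12.] [212. 120.] world [ 0.3904 -0.7405  0.0958] tool [-0.2508 -0.     -1.085 ]
171.5 [18. 12.] [194. 120.] world [ 0.3902 -0.8652  0.0665] tool [-0.2854  0.     -1.2084]
[ 0.022 -0.253  2.357  1.546  1.53  -0.529] [0.39235244 0.35413416 0.30080936]
shift cm in start tool axes [ 0.19 -0.04  0.41] in end axes [ 0.19 -0.04  0.41] rotvec [ 0.0008  0.0026 -0.0027]
shift cm in start tool axes [-14.82   0.     0.45] in end axes [-14.82  -0.04   0.41] rotvec [ 0.0008  0.0026 -0.0027]
```

```bash
python3 -m pendant '[{"tx":-1.4,"ty":0,"tz":0.02,"wx":0,"wy":0,"wz":0,"gripper":0},{"tx":-1.4,"ty":0,"tz":0.02,"wx":0,"wy":0,"wz":0,"gripper":0},{"tx":-1.4,"ty":0,"tz":0.02,"wx":0,"wy":0,"wz":0,"gripper":0},{"tx":-1.4,"ty":0,"tz":0.02,"wx":0,"wy":0,"wz":0,"gripper":0},{"tx":-1.4,"ty":0,"tz":0.02,"wx":0,"wy":0,"wz":0,"gripper":0},{"tx":-1,"ty":0,"tz":0.02,"wx":0,"wy":0,"wz":0,"gripper":0},{"tx":-1,"ty":0,"tz":0.02,"wx":0,"wy":0,"wz":0,"gripper":0},{"tx":0,"ty":0,"tz":0,"wx":0,"wy":0,"wz":0,"gripper":0}]'
python3 -m pendant '[{"tx":-1,"ty":0,"tz":0.02,"wx":0,"wy":0,"wz":0,"gripper":0},{"tx":-1,"ty":0,"tz":0.02,"wx":0,"wy":0,"wz":0,"gripper":0},{"tx":-1,"ty":0,"tz":0.02,"wx":0,"wy":0,"wz":0,"gripper":0},{"tx":0,"ty":0,"tz":0,"wx":0,"wy":0,"wz":0,"gripper":0}]'
python3 - <<'E'
from h import *
a=get_image("scene");b=get_image("top");print(telemetry.observe()["ft_force"])
A=cv2.resize(a[120:340,420:580],None,fx=2.4,fy=2.4,interpolation=cv2.INTER_CUBIC);B=cv2.resize(b[220:400,70:230],None,fx=2.4,fy=2.4*220/180,interpolation=cv2.INTER_CUBIC)
cv2.imwrite("pics/s11.png",np.hstack([A,B])[:,:,::-1])
E
```

```text
time_s: 48.03
eef_pos: [0.3932, 0.3513, 0.2111]
eef_rot: [0.511, 0.51, 0.489, -0.489]
ft_force: [1.6, -1.8, -1.2]
width: 0.0111
gripper_force: 60.0
time_s: 48.37
eef_pos: [0.3966, 0.3515, 0.1942]
eef_rot: [0.501, 0.508, 0.498, -0.493]
ft_force: [-4.6, 1.1, 31.3]
width: 0.0113
gripper_force: 60.1
[-2.57885684  1.39709238 30.06683937]
```

It met 30 N with the butt at z≈0.06, probably on the shoulder of a neighbouring handle. I'll back up and re-measure.

```bash
python3 -m pendant '[{"tx":1,"ty":0,"tz":0,"wx":0,"wy":0,"wz":0,"gripper":0},{"tx":2,"ty":0,"tz":0,"wx":0,"wy":0,"wz":0,"gripper":0},{"tx":3,"ty":0,"tz":0,"wx":0,"wy":0,"wz":0,"gripper":0},{"tx":3,"ty":0,"tz":0,"wx":0,"wy":0,"wz":0,"gripper":0},{"tx":3,"ty":0,"tz":0,"wx":0,"wy":0,"wz":0,"gripper":0},{"tx":0,"ty":0,"tz":0,"wx":0,"wy":0,"wz":0,"gripper":0},{"tx":0,"ty":0,"tz":0,"wx":0,"wy":0,"wz":0,"gripper":0}]'
python3 - <<'E'
from h import *
butt("red");s=telemetry.observe();print(s["eef_pos"],R.from_quat(s["eef_rot"]).as_matrix().round(3).tolist())
a=get_image("scene");b=get_image("top")
A=cv2.resize(a[120:340,420:580],None,fx=2.4,fy=2.4,interpolation=cv2.INTER_CUBIC);B=cv2.resize(b[220:400,70:230],None,fx=2.4,fy=2.4*220/180,interpolation=cv2.INTER_CUBIC)
cv2.imwrite("pics/s12.png",np.hstack([A,B])[:,:,::-1])
E
```

```text
time_s: 49.05
eef_pos: [0.3934, 0.356, 0.3048]
eef_rot: [0.509, 0.512, 0.491, -0.487]
ft_force: [0.1, 0.4, -1.8]
width: 0.0117
gripper_force: 60.0
780.0 [31. 46.] [478.6 244.2] world [0.3949 0.2725 0.0815] tool [-0.2266  0.     -0.0741]
780.0 [31. 46.] [523.3 254.1] world [0.3948 0.3639 0.1015] tool [-0.2027  0.      0.0163]
366.0 [38. 12.] [531.7 171.6] world [0.3937 0.3428 0.2596] tool [-0.0457  0.     -0.0113]
366.0 [38. 12.] [516.2 206.6] world [0.3942 0.33   0.1872] tool [-0.1186 -0.     -0.0211]
171.0 [18. 12.] [212. 120.] world [ 0.394  -0.7342  0.098 ] tool [-0.2523  0.     -1.0806]
171.0 [18. 12.] [194. 120.] world [ 0.3941 -0.8578  0.069 ] tool [-0.2864  0.     -1.2029]
[0.39275491 0.35598776 0.30280811] [[-0.003, 1.0, 0.001], [0.042, -0.001, 0.999], [0.999, 0.003, -0.042]]
```

The file slid 13 mm up and tilted a little in the grip. I'll use its handle to nudge the two neighbours slightly apart, then insert it in the widened gap.

```bash
python3 - <<'E'
from h import *
b=np.array([-.1186,0,-.0211])
p,r=ins("red",np.pi/2,-.02,.026,.001,.185,b);plan(p,r)
p,r=ins("red",np.pi/2,-.02,.026,.001,.09,b);plan(p,r);print(p)
E
```

```text
shift cm in start tool axes [0.32 0.08 0.46] in end axes [0.29 0.08 0.48] rotvec [ 0.0003  0.0619 -0.001 ]
shift cm in start tool axes [-9.17  0.09  0.86] in end axes [-9.21  0.08  0.29] rotvec [ 0.0003  0.0619 -0.001 ]
[0.393      0.36072394 0.20899825]
```

View pics/s12.png

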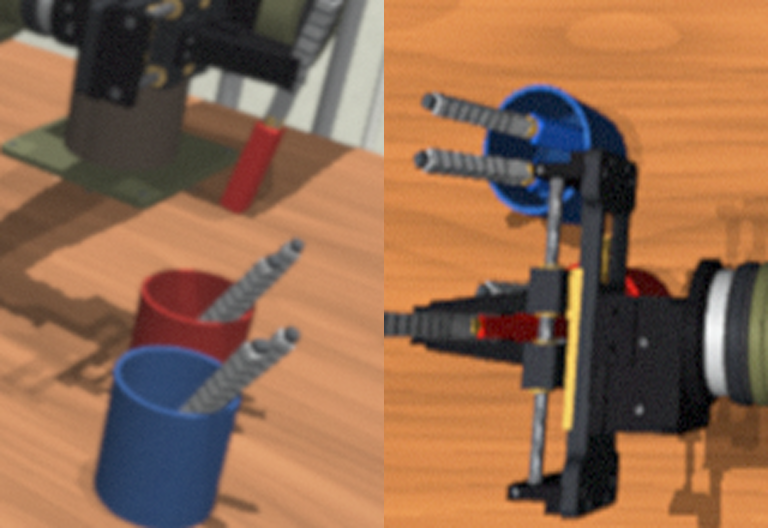

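The last view shows both red neighbours still leaning in the red cup and the third file held above them at (250,165). I'll rotate slightly, lower it between the blades and nudge sideways.

```bash
python3 -m pendant '[{"tx":0,"ty":0.08,"tz":0.3,"wx":0,"wy":0.062,"wz":0,"gripper":0},{"tx":-2,"ty":0,"tz":0,"wx":0,"wy":0,"wz":0,"gripper":0},{"tx":-2,"ty":0,"tz":0,"wx":0,"wy":0,"wz":0,"gripper":0},{"tx":-2,"ty":0,"tz":0,"wx":0,"wy":0,"wz":0,"gripper":0},{"tx":-2,"ty":0,"tz":0,"wx":0,"wy":0,"wz":0,"gripper":0},{"tx":-1.2,"ty":0,"tz":0,"wx":0,"wy":0,"wz":0,"gripper":0},{"tx":0,"ty":0,"tz":0,"wx":0,"wy":0,"wz":0,"gripper":0},{"tx":0,"ty":0,"tz":0,"wx":0,"wy":0,"wz":0,"gripper":0}]' 
python3 - <<'E'
from h import *
butt("red");print(telemetry.observe()["eef_pos"])
E
python3 -m pendant '[{"tx":0,"ty":-0.3,"tz":0,"wx":0,"wy":0,"wz":0,"gripper":0},{"tx":0,"ty":-0.3,"tz":0,"wx":0,"wy":0,"wz":0,"gripper":0},{"tx":0,"ty":-0.3,"tz":0,"wx":0,"wy":0,"wz":0,"gripper":0},{"tx":0,"ty":-0.2,"tz":0,"wx":0,"wy":0,"wz":0,"gripper":0},{"tx":0,"ty":0,"tz":0,"wx":0,"wy":0,"wz":0,"gripper":0}]'
python3 -m pendant '[{"tx":0,"ty":0.4,"tz":0,"wx":0,"wy":0,"wz":0,"gripper":0},{"tx":0,"ty":0.4,"tz":0,"wx":0,"wy":0,"wz":0,"gripper":0},{"tx":0,"ty":0.4,"tz":0,"wx":0,"wy":0,"wz":0,"gripper":0},{"tx":0,"ty":0.4,"tz":0,"wx":0,"wy":0,"wz":0,"gripper":0},{"tx":0,"ty":0.3,"tz":0,"wx":0,"wy":0,"wz":0,"gripper":0},{"tx":0,"ty":0,"tz":0,"wx":0,"wy":0,"wz":0,"gripper":0}]'
python3 -m pendant '[{"tx":0,"ty":-0.4,"tz":0,"wx":0,"wy":0,"wz":0,"gripper":0},{"tx":0,"ty":-0.45,"tz":0,"wx":0,"wy":0,"wz":0,"gripper":0},{"tx":0,"ty":0,"tz":0,"wx":0,"wy":0,"wz":0,"gripper":0},{"tx":0,"ty":0,"tz":0,"wx":0,"wy":0,"wz":0,"gripper":0}]'
python3 - <<'E'
from h import *
butt("red");print(telemetry.observe()["eef_pos"])
E
```

```text
time_s: 49.87
eef_pos: [0.3928, 0.361, 0.2086]
eef_rot: [-0.496, -0.494, -0.504, 0.506]
ft_force: [0.2, -0.2, 0.1]
width: 0.0109
gripper_force: 60.0
862.5 [47. 45.] [506.2 219.5] world [0.3926 0.3163 0.1544] tool [-0.0533 -0.     -0.0458]
862.5 [47. 45.] [498.5 265.8] world [0.3922 0.3211 0.0531] tool [-0.1547  0.     -0.0431]
163.5 [17. 13.] [211.  120.5] world [ 0.3925 -0.7437  0.0938] tool [-0.0918 -0.     -1.1069]
163.5 [17. 13.] [194.  120.5] world [ 0.3924 -0.8615  0.066 ] tool [-0.1171 -0.     -1.2252]
[0.39317228 0.36106018 0.20966598]
time_s: 50.33
eef_pos: [0.3838, 0.3609, 0.2115]
eef_rot: [0.494, 0.495, 0.507, -0.503]
ft_force: [5.4, -1.1, -1.4]
width: 0.0115
gripper_force: 60.2
time_s: 50.83
eef_pos: [0.4015, 0.3612, 0.2102]
eef_rot: [-0.494, -0.495, -0.505, 0.505]
ft_force: [-0.7, -1.1, -0.5]
width: 0.0115
gripper_force: 60.0
time_s: 51.17
eef_pos: [0.3925, 0.3611, 0.2103]
eef_rot: [0.494, 0.495, 0.506, -0.505]
ft_force: [-0.4, -0.1, -1.5]
width: 0.0114
gripper_force: 60.0
804.5 [31. 46.] [478.3 244.7] world [0.3927 0.2708 0.0788] tool [-0.1296  0.     -0.0931]
804.5 [31. 46.] [523.5 253.7] world [0.3927 0.3631 0.1012] tool [-0.1091  0.     -0.0004]
174.0 [18. 12.] [212. 120.] world [ 0.3928 -0.7363  0.0972] tool [-0.0898 -0.     -1.0996]
174.0 [18. 12.] [194. 120.] world [ 0.3928 -0.8602  0.0682] tool [-0.1162  0.     -1.224 ]
[0.39276912 0.36112605 0.21050199]
```

```bash
python3 - <<'E'
from h import *
s=telemetry.observe();p=s["eef_pos"];r=R.from_quat(s["eef_rot"]);im=get_image("scene");hs=cv2.cvtColor(im,cv2.COLOR_RGB2HSV)
print(proj("scene",p).round(0),r.as_matrix().round(3).tolist(),s["ft_force"])
d=np.array([0,.09,1])
for z in np.arange(.26,.05,-.01):
    q=p+d*(z-p[2]);uv=proj("scene",q)[0].round().astype(int)
    row=hs[uv[1],uv[0]-12:uv[0]+13:3]
    print(round(z,2),uv," ".join("R" if (h<6 or h>174) and sa>150 else "B" if 100<h<125 and sa>140 else "w" if sa>90 and h<20 else "g" if v>110 else "k" for h,sa,v in row.astype(int)))
E
```

```text
[[536. 201.]] [[-0.002, 1.0, -0.0], [-0.021, 0.0, 1.0], [1.0, 0.002, 0.021]] [-0.47113609 -0.18499334 -0.90394086]
0.26 [545 175] w w g g g g g g g
0.25 [543 180] w w g g g g w w w
0.24 [541 186] w w k g g g w w w
0.23 [539 191] k k k k g k w w w
0.22 [537 196] k k k k k k w w w
0.21 [536 201] k k k k k w w w w
0.2 [534 206] w w k k k w w w w
0.19 [532 211] w w k k g w w w w
0.18 [530 215] w w g k k w w w w
0.17 [529 220] w w w w w w w g g
0.16 [527 225] w R R w w g k k k
0.15 [525 229] w w R g g g k k k
0.14 [524 234] w R g k k k k g w
0.13 [522 239] R g k k k k k w w
0.12 [521 243] k k k k w k w w w
0.11 [519 247] k k k w R k w w w
0.1 [517 252] k g k R R R R w w
0.09 [516 256] R R R R R R R w w
0.08 [514 260] R R R R R R R w w
0.07 [513 264] R R R R R R k g k
0.06 [511 269] B B g g g w k k g
```

The handle is still held; the neighbours' blades partly hide it from the scene camera. The nudge shifted file 2. Now I insert gently, watching the force.

```bash
python3 -m pendant '[{"tx":-0.8,"ty":0,"tz":-0.07,"wx":0,"wy":0,"wz":0,"gripper":0},{"tx":-0.8,"ty":0,"tz":-0.07,"wx":0,"wy":0,"wz":0,"gripper":0},{"tx":-0.8,"ty":0,"tz":-0.07,"wx":0,"wy":0,"wz":0,"gripper":0},{"tx":0,"ty":0,"tz":0,"wx":0,"wy":0,"wz":0,"gripper":0}]'
python3 -m pendant '[{"tx":-0.6,"ty":0,"tz":-0.07,"wx":0,"wy":0,"wz":0,"gripper":0},{"tx":-0.6,"ty":0,"tz":-0.07,"wx":0,"wy":0,"wz":0,"gripper":0},{"tx":0,"ty":0,"tz":0,"wx":0,"wy":0,"wz":0,"gripper":0}]'
```

```text
time_s: 51.6
eef_pos: [0.3923, 0.3594, 0.1841]
eef_rot: [-0.496, -0.494, -0.504, 0.506]
ft_force: [-0.2, 0.3, -0.8]
width: 0.0116
gripper_force: 60.0
time_s: 51.85
eef_pos: [0.3926, 0.3583, 0.173]
eef_rot: [-0.495, -0.495, -0.505, 0.505]
ft_force: [0.3, -0.4, -0.7]
width: 0.0117
gripper_force: 60.0
```

```bash
python3 -m pendant '[{"tx":-0.6,"ty":0,"tz":-0.06,"wx":0,"wy":0,"wz":0,"gripper":0},{"tx":-0.6,"ty":0,"tz":-0.06,"wx":0,"wy":0,"wz":0,"gripper":0},{"tx":0,"ty":0,"tz":0,"wx":0,"wy":0,"wz":0,"gripper":0}]'
python3 -m pendant '[{"tx":-0.5,"ty":0,"tz":-0.04,"wx":0,"wy":0,"wz":0,"gripper":0},{"tx":-0.5,"ty":0,"tz":-0.04,"wx":0,"wy":0,"wz":0,"gripper":0},{"tx":0,"ty":0,"tz":0,"wx":0,"wy":0,"wz":0,"gripper":0}]'
```

```text
time_s: 52.1
eef_pos: [0.3927, 0.3574, 0.1611]
eef_rot: [-0.495, -0.495, -0.505, 0.505]
ft_force: [-0.5, -0.0, -0.8]
width: 0.0113
gripper_force: 60.0
time_s: 52.35
eef_pos: [0.3927, 0.3568, 0.1514]
eef_rot: [-0.495, -0.495, -0.505, 0.505]
ft_force: [-0.6, -0.1, -1.9]
width: 0.0112
gripper_force: 60.0
```

```bash
python3 -m pendant '[{"tx":0,"ty":0,"tz":0,"wx":0,"wy":0,"wz":0,"gripper":0.22},{"tx":0,"ty":0,"tz":0,"wx":0,"wy":0,"wz":0,"gripper":0.22},{"tx":0,"ty":0,"tz":0,"wx":0,"wy":0,"wz":0,"gripper":0.22},{"tx":0,"ty":0,"tz":0,"wx":0,"wy":0,"wz":0,"gripper":0.22},{"tx":0,"ty":0,"tz":-1,"wx":0,"wy":0,"wz":0,"gripper":0.22},{"tx":0,"ty":0,"tz":-2,"wx":0,"wy":0,"wz":0,"gripper":0.22},{"tx":0,"ty":0,"tz":-3,"wx":0,"wy":0,"wz":0,"gripper":0.22},{"tx":0,"ty":0,"tz":-4,"wx":0,"wy":0,"wz":0,"gripper":0.22},{"tx":0,"ty":0,"tz":-4,"wx":0,"wy":0,"wz":0,"gripper":0.22},{"tx":4,"ty":0,"tz":-2,"wx":0,"wy":0,"wz":0,"gripper":0.22},{"tx":4,"ty":0,"tz":0,"wx":0,"wy":0,"wz":0,"gripper":0.22},{"tx":4,"ty":0,"tz":0,"wx":0,"wy":0,"wz":0,"gripper":0.22},{"tx":0,"ty":0,"tz":0,"wx":0,"wy":0,"wz":0,"gripper":0.22}]'
python3 - <<'E'
from h import *
b=get_image("top");a=get_image("scene");cv2.imwrite("pics/end_t.png",b[:,:,::-1]);cv2.imwrite("pics/end_s.png",a[:,:,::-1])
pan3(b);print(*files(b),sep="\n")
def chars(im,u0,u1,v0,v1,st):
    hs=cv2.cvtColor(im,cv2.COLOR_RGB2HSV).astype(int)
    for v in range(v0,v1,st):
        print(v,"".join("R" if (h<6 or h>174) and s>165 else "b" if 100<h<125 and s>140 else "." if s>95 and h<20 else "y" if 18<=h<35 and s>90 else "g" if V>90 else "k" for h,s,V in hs[v,u0:u1:2]))
chars(b,84,190,296,364,3)
chars(a,450,560,195,290,3)
E
```

```text
time_s: 53.43
eef_pos: [0.3953, 0.1943, 0.2734]
eef_rot: [0.491, 0.499, 0.509, -0.5]
ft_force: [0.8, -0.5, -0.8]
width: 0.0211
gripper_force: 0.0
pan [505.  301.5  25.7] 1798.5 [ 0.4675 -0.386   0.028 ]

296 ...............................kkkkk.................
299 .....................................................
302 .....................................................
305 .....................................................
308 .....................................................
311 ................................RRRRRRRRRRR..........
314 .................g............RRRRRRR.RRRRRRRRRRRR...
317 ..............ggkggggggggggggggggggg.RRRRRRRRRRR.RR..
320 ...............ggggkggggggggggggggggy.RRRRRRRRRRRRRR.
323 ..........................R.kkkkkkgg.RRRRRRRRRRR.RRRR
326 ..........................RRR..RRRRRRRRRRRRRRRRRRR.RR
329 ...............gkggkkkkkkkkkkkk.RRRRRRRRRRRRRRRRRRRRR
332 ...............ggggkkkkkkkkkkkk.RRRRRRRRRRRRRRRRRRRRR
335 .........................RR..RRRRRRRRRRRRRRRRRRRRRRRR
338 .........................R..kkkkkg.RRRRRRRRRRRRRRRRRR
341 ..............gggggkgg
[... 1657 characters left out ...]
R..RRRRRRRRR.......RRR..................
258 ..............R.RR.RRRRR.RRRRRRRRRRR......gggggg.......
261 ..................RRRRR..RRRRRRRRRR...gggggggkkg.......
264 .............kggggggggggggRRRRRRRR.gggkgggggggg........
267 ...........ggbbbbbbbbbgbgggggg.RRgggggggggggg..........
270 .........gggbgbbbbbbbbbgbbbbggggggggggggggg............
273 .........ggbgbbbbbbbbbbbbbbgbbgggggggggggg.............
276 .........gbbbgbbbbbbbbggbbbbgggggggggggg...............
279 ........ggbbbbbbbgbbbbbbbbgggggggggggg.................
282 ........gkbbbbbbbgbbbbbbbggggggggkgg...................
285 ........kkkgbbbgbbbbbbbbgggggggggggg...................
288 ........kkkkbbbbbbbbbbgggggggggggbgg...................
```

```bash
python3 - <<'E'
from h import *
for n,uv in(("f1",(113,318)),("mid",(115,330.5)),("f2",(109,345))):
    for z in(.155,.165,.175,.185,.2):
        w=ray("top",uv,z)[0];print(n,w.round(3),proj("scene",w)[0].round(0))
a=get_image("scene")[200:260,500:570]
hs=cv2.cvtColor(a,cv2.COLOR_RGB2HSV).astype(int)
for v in range(6,40,2):print(200+v,"".join("." if s>95 else "g" if V>100 else "k" for h,s,V in hs[v]))
E
```

```text
f1 [0.415 0.38  0.155] [532. 236.]
f1 [0.415 0.376 0.165] [531. 230.]
f1 [0.415 0.371 0.175] [530. 224.]
f1 [0.414 0.367 0.185] [529. 218.]
f1 [0.414 0.36  0.2  ] [528. 209.]
mid [0.393 0.374 0.155] [535. 231.]
mid [0.393 0.37  0.165] [534. 225.]
mid [0.393 0.365 0.175] [533. 219.]
mid [0.393 0.361 0.185] [532. 213.]
mid [0.393 0.355 0.2  ] [531. 205.]
f2 [0.367 0.382 0.155] [547. 228.]
f2 [0.367 0.378 0.165] [546. 222.]
f2 [0.367 0.373 0.175] [545. 216.]
f2 [0.368 0.369 0.185] [544. 211.]
f2 [0.368 0.363 0.2  ] [542. 202.]
206 ......................................................................
208 ......................................................................
210 ......................................................................
212 ................................g.....................................
214 ..............................gggggg..................................
216 ...........................gggkkkkkg....gggggg........................
218 ...........................gggggggggggggggkkkgg.......................
220 ..........................ggggggggggggggggkkkg........................
222 .........................gggkkgggggkkggggggggg........................
224 ........................gggggggggggggkkkkgggg.........................
226 .......................ggggkkgggggggggggggg...........................
228 ......................ggggggkkkkgggkkkggg.............................
230 .....................ggggggggggkggggggg...............................
232 ...................gggkkkgggggggkkkgg.................................
234 .................gggggggggkkkkkgggg...................................
236 ................ggggkkgggkkkkkkgg.....................................
238 .............gggkkggggkkgggkggg.......................................
```

All three red tips triangulate to z≈0.17–0.18 inside the red cup. The pan is centred on the plate at (0.467,-0.386), and the gripper is clear. Handing in.

```bash
python3 - <<'E'
from h import *
pan3();from bench import manip
print(manip.job_done())
E
```

```text
pan [504.7 301.9  25.3] 1795.5 [ 0.4666 -0.3854  0.028 ]
the job is handed in; nothing more can be done
None
```

The job is handed in: the pan is centred on its plate within about 2 mm after I pushed it back once when it was knocked, and all five files (two blue, three red) stand handle-down in their own cups; the jar, ring and block were not touched.

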